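Load the sample canister between the tumbler's centres and close the guard

TASK

Lay the slim white canister from its orange cradle on the tumbler's two V rests with its ridged lid towards the tailstock, then push the sliding tailstock up until the canister is held between the two centres with the spring centre pressed in by a few millimetres (4 to 12 N, never over 18 N). Then lower the clear guard gently onto its stop. Leave the other things on the counter alone.

Things in the scene. Friction and masses are not known exactly. Their poses are not given: they have to be found in the camera images.
- canister: slim white screw-top canister, 150 mm long, 0.18 kg, lying level. Origin on its axis at mid-length, y axis along it towards the lid. Body 46 mm across, y = -75 to 58; ridged lid 54 mm across, y = 58 to 75. Each end has a centre recess 22 mm across, 9 mm deep (floors at y = -66 and 66). At the start its axis is 60 mm above the counter. Grip the body across at y = -15 to -30
- canister_lid (a point): the middle of the canister's lid end face, 75 mm from its origin along its y
- cradle: orange plastic cradle fixed to the counter, 90 x 150 mm, with two 8 mm thick V rests at y = -60 and 36 that carry the canister along the cradle's y axis, axis 60 mm above the counter. Origin under its centre, z up
- tumbler: grey baseplate of the canister tumbler, 220 x 400 x 15 mm, fixed to the counter. Origin on the counter below the line of centres, z up; the line of centres runs along its y axis at x = 0, z = 75 mm. Headstock at -y, tailstock at +y, guard hinge at +x. A 10 mm post, the guard's stop, stands at x = -37, y = -80, up to z = 110 mm
- rests (a point): point on the line of centres above the tumbler origin (z = 75 mm). Two 8 mm thick V rests at tumbler y = -38 and 38, open tops up to z = 67 mm, carry the canister with its axis on the line of centres; fingers fit between them at y = -34 to 34. Laid with its origin at y = 18 to 26 it clears both centres; it is then pushed along the rests towards -y
- headstock: white motor box, 110 x 85 x 135 mm, at tumbler y = -180 to -95; origin and axes as the tumbler's. Its steel spring centre (cone 17 mm tapering to a 10 mm flat tip) enters the recess in the canister's base. Its reach is unknown: free tip at tumbler y = -71 to -59. It gives way towards -y by up to 10 mm: 1.2 N at first touch, 1.2 N more per mm
- tailstock (a joint): travel of the tailstock along the baseplate in m: 0 = fully back (away from the headstock), growing as it moves towards the headstock (tumbler -y), up to 0.09. Dry friction of about 10 N: it stays where it is left. The canister on its rests adds some 1 to 4 N when it is pushed along
- tail_push (a point): the middle of the tailstock's flat outer end face, the face to push against, at the height of the line of centres (75 mm). The white block is 60 mm wide, 50 mm thick along y and reaches up to z = 107 mm; the face looks to tumbler +y, at tumbler y = 199 mm less the joint value
- tail_centre: fixed steel cone of the tailstock that enters the recess in the lid; origin at its root on the line of centres (tumbler y = 150 mm less the joint value), its 10 mm flat tip 15 mm from there towards tumbler -y
- guard (a joint): angle of the guard in rad: 0 = closed, level on its stop; about 1.57 = upright; starts open at 1.55 to 1.8. A stiff hinge (0.4 N m) holds it where it is left, so it must be pushed all the way. The sheet itself flexes a little at its root (15 N m per rad), which cushions the stop
- guard_hinge (a point): middle of the guard's hinge line, which runs along the tumbler's y axis (at tumbler x = 112, y = -15, z = 115 mm)
- guard_edge (a point): middle of the guard's free edge, 155 mm from the hinge line; moves with the guard
- guard_panel: clear flat guard panel in a steel frame, 140 mm wide along y, 155 mm from hinge line to free edge, 7 mm thick. Origin on the hinge line; the panel runs along its own -x axis; its +z side is the outer face (top when closed, facing tumbler +x when open)
- cup0: bystander: clear sample cup, 56 mm across, 62 mm high, origin under its centre
- cup1: bystander: clear sample cup like cup0
- cup2: bystander: clear sample cup like cup0
- scoop: bystander: steel scoop, 160 mm long, 22 mm high, along its x axis
- squat_canister: bystander: wide standing canister with ridged white lid, 82 mm across, 105 mm high, origin under its centre
- tip_box: bystander: grey plastic box 85 x 120 x 60 mm, origin under its centre
- wash_bottle: bystander: white bottle, 60 mm across, 160 mm high, origin under its centre

How it is judged:
By the outcome, as a careful person would: the job done as asked, in the order asked, and still so for the second after the job is handed in, with the robot touching nothing.
It also fails if it takes over 72 s, if anything falls off the work surface, if the arm or the gripper's body presses on something with over 40 N, if the wrist force passes 120 N, or if a joint passes its speed limit or range.

ROBOT

A 6-joint arm with a two-finger parallel gripper is mounted at the origin on the work surface. World frame = base frame: x ahead of the robot, y to its left, z up, the work surface at z = 0. Lengths are in mm, angles in rad, forces in N, time in s.
With the tool pointing down it reaches from about 300 to 850 mm from the base axis. Payload 5.4 kg.
Tool frame: the origin (TCP) lies at the very end of the fingers, on their centre line; the grasp point (between the pads) lies behind it (manip.hold_point_z is the z of the grasp point in the tool frame, in mm); z points along the fingers, y is the line along which they close (so a half turn about z gives the same grasp; the last joint's range is limited). The gripper opens to 85 mm and grips with 20 to 120 N. Pads are 22 mm wide; open, the fingers measure 114 mm over their backs; the gripper's body (76 mm by 85 mm) begins 54 mm behind the grasp point. The pads swing forward as they close: fully open they stand 13 mm farther back than shut.
Start: joints at [-1.451, 0.158, 1.597, -0, 1.386, -0.21], TCP at [186.192, -544.002, 194.699] pointing down, gripper open.
Joint ranges: [-2.91, 2.91], [-0.94, 2.29], [0.18, 2.7], [-1.29, 4.43], [0.17, 2.64], [-3, 3]. Speed limits (rad/s): [2.57, 2.57, 3.14, 3.14, 3.14, 3.14].

INTERFACE

Orientations are given as a unit quaternion [x, y, z, w].
In Python, from bench import telemetry, imaging, manip gives the robot as it stands.
- The arm moves only by the shell command python3 -m handwheel 'ROWS' [FORCE]. ROWS is JSON, a list of rows, each an object of numbers: "tx", "ty", "tz": the shift along the tool's x, y, z normalised to -1 to 1, where 1 is 30 mm; "turn": the turn about the tool's z normalised to -1 to 1, where 1 is 0.5 rad; "grip": the opening, from -1 (shut) to 1 (fully open). A call has 1 to 5 rows; each row shifts and turns the commanded pose from where the row before left it, along the tool's axes as they then stand; what a row does not reach is not made up. A row lasts 1/8 s, in which the tool goes at most 62.5 mm and 10.7 degrees, less where a joint would pass 70% of its speed; a pose out of reach is approached as far as the arm can. A call with a number of a shift or a turn outside -1 to 1 is refused whole. A call with a gripper value outside its range is refused whole. The fingers move at their own pace and stop on an object; FORCE is the grip in N (left out, the last holds). Time passes only in rows, so rows that do not move let the fingers close. It gives the time, the measured TCP pose, the force, the opening and the grip force at its end, in the units of the state.
- telemetry.get_state(): the state, without advancing time (a new reading comes with each control period).
- imaging.grab_frame(name): name is "side" or "top"; returns (picture, depth): 384x512x3 uint8, red, green, blue; 384x512 float32, mm along the optical axis (not along the pixel's ray), 0 where there is no reading.
- imaging.calibration(name): a dict with "K" (3x3 intrinsics, pixels), "rvec" (rotation vector, rad) and "tvec" (3), from world to camera coordinates, as OpenCV has them. Camera axes: x right, y down, z forward; pixel columns grow to the right and rows downward; lengths in mm; the calibration is good to about 2 mm. A picture is of the moment at which its call begins. calibration takes no time and is no camera call.
- manip.close_job(): hands the job in; it is judged then, once.
The state is a dict: "clock": time; "joint_pos": joint angles; "qd": joint speeds; "tau": joint torques, N m; "position": TCP position; "ee_rot": TCP orientation; "force": force on the tool from outside, world axes, zero at the start; "ft_torque": the same for the moment, N m; "opening": opening from 0.0 (shut) to 1.0 (fully open); "grip_force": force on a finger pad.
Only numpy, scipy, OpenCV 4.12 (cv2) and the standard library are available. Lean on these libraries where they do the work, as an engineer would, in place of code of your own. Each camera call takes 0.05 s, during which the arm holds its last target. There are 200 camera calls.

## Working session

There is one attempt and no reset: what is moved stays moved. The work goes in short steps, Python scripts to look and compute and a shell command to move; the robot and the scene stay as the last step left them, time stands still between calls to the robot, and variables do not carry over. Pictures are saved under pics/ and viewed, at most 10 in all, crops included, and the job is handed in when it is done.

```bash
mkdir -p pics; ls; python3 - <<'E'
from bench import telemetry, imaging, manip
import cv2,numpy as np
s=telemetry.get_state();print({k:np.round(v,3).tolist() for k,v in s.items()});print(manip.hold_point_z,dir(manip))
for n in("side","top"):
    p,d=imaging.grab_frame(n);cv2.imwrite(f"pics/{n}0.png",p[...,::-1]);np.savez(f"{n}0.npz",p=p,d=d)
    c=imaging.calibration(n);R=cv2.Rodrigues(np.array(c["rvec"],float))[0];print(n,c["K"],R.round(3),(-R.T@np.array(c["tvec"]).ravel()).round(1))
E
```

```text
pics
{'clock': 0.0, 'joint_pos': [-1.451, 0.159, 1.598, 0.0, 1.386, -0.21], 'qd': [0.001, 0.0, -0.001, 0.002, 0.0, 0.002], 'tau': [-0.001, -39.601, -33.143, -0.0, 0.009, 0.0], 'position': [186.099, -543.338, 193.691], 'ee_rot': [0.986, 0.164, 0.0, -0.001], 'force': [-0.035, 0.198, -0.249], 'ft_torque': [0.046, -0.031, -0.001], 'grip_force': 0.0, 'opening': 0.999}
-18.700000000000003 ['IKError', '__class__', '__delattr__', '__dict__', '__dir__', '__doc__', '__eq__', '__format__', '__ge__', '__getattribute__', '__getstate__', '__gt__', '__hash__', '__init__', '__init_subclass__', '__le__', '__lt__', '__module__', '__ne__', '__new__', '__reduce__', '__reduce_ex__', '__repr__', '__setattr__', '__sizeof__', '__str__', '__subclasshook__', '__weakref__', 'close_job', 'hold_point_z']
side [[365.52836168   0.         260.91004959]
 [  0.         365.52836168 192.05515896]
 [  0.           0.           1.        ]] [[-0.828 -0.561  0.003]
 [-0.382  0.559 -0.736]
 [ 0.411 -0.611 -0.677]] [-44.8 817.9 982.5]
top [[381.86997154   0.         255.03614183]
 [  0.         381.86997154 193.28775098]
 [  0.           0.           1.        ]] [[ 0.026 -1.    -0.003]
 [-0.979 -0.024 -0.204]
 [ 0.204  0.008 -0.979]] [ 203.7   -5.7 1417.2]
```

View pics/side0.png

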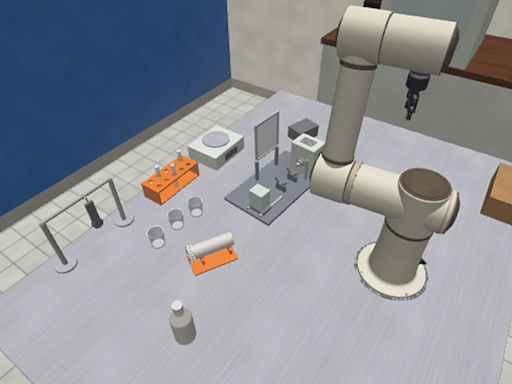

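View pics/top0.png

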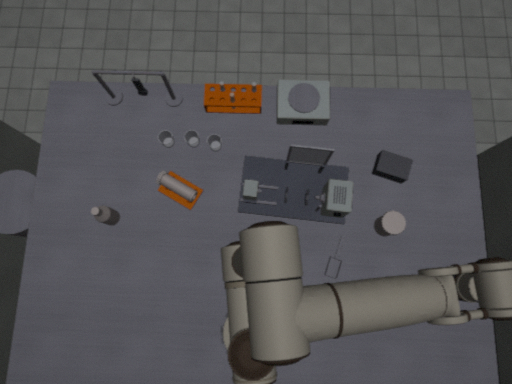

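The side view shows the canister in its cradle at (212,248) with the lid at its left end (192,252). The tailstock block is at (260,198), the headstock at (307,155), and the guard is upright at (267,137). In the top view the canister is at (180,186) with its lid up-left, the tumbler is centred at (294,189), the tailstock is at (250,188) and the headstock at (340,196).

```bash
cat > h.py <<'E'
import numpy as np,cv2
from bench import telemetry,imaging
from scipy.spatial.transform import Rotation as Ro
def cam(n):
    c=imaging.calibration(n);return np.array(c["K"]),cv2.Rodrigues(np.array(c["rvec"],float))[0],np.array(c["tvec"],float).ravel()
def cloud(n,d):
    K,R,t=cam(n);v,u=np.mgrid[:384,:512]
    P=np.stack([(u-K[0,2])/K[0,0]*d,(v-K[1,2])/K[1,1]*d,d],-1)
    W=(P-t)@R;W[d<=0]=np.nan;return W
def proj(n,X):
    K,R,t=cam(n);q=(np.atleast_2d(X)@R.T+t)@K.T;return q[:,:2]/q[:,2:]
E
python3 - <<'E'
from h import *
for n in("side","top"):
    f=np.load(f"{n}0.npz");p=f["p"];d=f["d"];W=cloud(n,d)
    up=4;b={"side":(170,105,345,285),"top":(145,125,365,240)}[n]
    im=p[b[1]:b[3],b[0]:b[2],::-1];cv2.imwrite(f"pics/{n}0c.png",cv2.resize(im,None,fx=3.5 if n=="top" else 3.3,fy=3.5 if n=="top" else 3.3,interpolation=cv2.INTER_CUBIC))
    z=W[...,2];x=W[...,0];y=W[...,1]
    print(n,"table z",np.nanmedian(z[(d>0)&(abs(z)<15)]))
    # baseplate: dark gray, z 8..22
    hsv=cv2.cvtColor(p,cv2.COLOR_RGB2HSV)
    m=(abs(z-15)<6)&(p.max(-1)<120)&(hsv[...,1]<80)&(y<250)&(y>-350)&(x>350)&(x<800)
    k,l,st,ce=cv2.connectedComponentsWithStats(m.astype(np.uint8));i=1+np.argmax(st[1:,4]);q=W[l==i]
    print("plate n",len(q),"z",np.median(q[:,2]),cv2.minAreaRect(q[:,:2].astype(np.float32)))
    # orange cradle base + canister
    for name,mm in(("orange",(hsv[...,1]>180)&(p[...,0]>150)&(y>150)&(x>350)&(x<650)),("can",(z>40)&(z<100)&(y>180)&(y<420)&(x>400)&(x<620)&(hsv[...,1]<80))):
        k,l,st,ce=cv2.connectedComponentsWithStats(mm.astype(np.uint8))
        for i in range(1,k):
            if st[i,4]>40:
                q=W[l==i];q=q[~np.isnan(q[:,0])];print(name,len(q),"z pct",np.percentile(q[:,2],[2,50,98]).round(1),cv2.minAreaRect(q[:,:2].astype(np.float32)),q.mean(0).round(1))
E
```

```text
side table z -1.48746036837575
plate n 29 z 15.259836043541213 ((781.1091918945312, -131.9646453857422), (106.75033569335938, 7.054996967315674), 89.61701965332031)
orange 514 z pct [ 2.6  6.5 11.1] ((492.7412109375, 297.9939270019531), (145.23422241210938, 56.995540618896484), 58.965824127197266) [490.8 300.    6.8]
can 675 z pct [52.9 76.3 84.7] ((507.3165283203125, 292.915283203125), (150.09701538085938, 51.21757888793945), 62.933956146240234) [501.2 300.4  73.5]
top table z -1.157083422717625
plate n 4119 z 13.753342148801366 ((516.795166015625, -140.222412109375), (399.2551574707031, 220.8215789794922), 84.8254165649414)
can 507 z pct [61.8 77.9 86.8] ((506.6947021484375, 288.583984375), (150.5455780029297, 53.164913177490234), 63.220802307128906) [503.3 291.5  77. ]
```

```bash
python3 - <<'E'
from h import *
from scipy.optimize import least_squares
a=np.deg2rad(84.83);Y=np.array([np.cos(a),np.sin(a)]);X=np.array([Y[1],-Y[0]]);o=np.array([516.8,-140.2])
allc=[]
for n in("side","top"):
    f=np.load(f"{n}0.npz");p=f["p"];W=cloud(n,f["d"]).reshape(-1,3);W=W[~np.isnan(W[:,0])]
    c=W[(W[:,2]>62)&(W[:,2]<100)&(abs(W[:,0]-507)<90)&(abs(W[:,1]-290)<100)]
    def res(v,c=c):
        u=np.array([np.cos(v[3]),np.sin(v[3])]);r=c[:,:2]-v[:2];s=r@u;l=r@[-u[1],u[0]]
        rad=np.where(s>58,27,23);m=abs(s-58)>5
        return m*(np.hypot(l,c[:,2]-v[2])-rad)
    v=least_squares(lambda w:res([507-w[0]*np.sin(1.1),290+w[0]*np.cos(1.1),w[1],w[2]]),[0,60,1.1],loss="soft_l1").x
    b=np.array([507-v[0]*np.sin(1.1),290+v[0]*np.cos(1.1)]);u=np.array([np.cos(v[2]),np.sin(v[2])])
    s=(c[:,:2]-b)@u;lo,hi=np.percentile(s,[.5,99.5]);print(n,"can axis z",v[1],"ang",np.rad2deg(v[2]),"centre",b+u*(lo+hi)/2,"len",hi-lo)
    T=np.c_[(W[:,:2]-o)@X,(W[:,:2]-o)@Y,W[:,2]]
    def rep(nm,m):
        q=T[m];print(nm,len(q),np.percentile(q,[1,50,99],axis=0).round(1).tolist()) if len(q) else print(nm,0)
    t=T
    rep("head top",(abs(t[:,0])<80)&(t[:,1]<-80)&(t[:,1]>-200)&(t[:,2]>122)&(t[:,2]<150))
    rep("tail top",(abs(t[:,0])<60)&(t[:,1]>120)&(t[:,1]<230)&(t[:,2]>98)&(t[:,2]<115))
    rep("tail outer",(abs(t[:,0])<28)&(t[:,1]>170)&(t[:,1]<230)&(t[:,2]>30)&(t[:,2]<95))
    rep("rest-",(abs(t[:,0])<40)&(abs(t[:,1]+38)<15)&(t[:,2]>40)&(t[:,2]<75))
    rep("rest+",(abs(t[:,0])<40)&(abs(t[:,1]-38)<15)&(t[:,2]>40)&(t[:,2]<75))
    rep("guard",(t[:,0]>70)&(t[:,0]<180)&(abs(t[:,1]+15)<90)&(t[:,2]>150)&(t[:,2]<320))
    rep("guardtop",(t[:,0]>70)&(t[:,0]<180)&(abs(t[:,1]+15)<90)&(t[:,2]>250)&(t[:,2]<320))
E
```

```text
side can axis z 58.24311478573457 ang 60.86687094390421 centre [508.92846642 292.17851804] len 148.12503863839194
head top 360 [[-79.1, -183.3, 122.8], [-27.8, -118.1, 146.7], [78.7, -82.9, 149.8]]
tail top 165 [[-59.4, 136.6, 100.1], [-32.3, 164.6, 105.1], [-2.5, 187.2, 108.8]]
tail outer 65 [[-27.4, 182.0, 32.0], [-16.7, 184.9, 64.4], [-2.7, 188.0, 93.1]]
rest- 24 [[-38.8, -49.4, 40.4], [-17.0, -43.5, 49.7], [-6.4, -41.1, 65.0]]
rest+ 28 [[-37.1, 24.6, 40.2], [-17.8, 31.7, 50.7], [-5.2, 36.7, 66.0]]
guard 687 [[76.9, -93.7, 151.7], [81.1, -17.7, 215.3], [88.4, 48.0, 269.7]]
guardtop 140 [[78.3, -94.1, 250.5], [82.6, -17.6, 262.6], [89.6, 47.9, 270.5]]
top can axis z 58.14833686336694 ang 60.52270664846071 centre [504.21789881 290.16732773] len 148.49216816383122
head top 542 [[-78.8, -188.5, 125.9], [-28.3, -142.5, 147.2], [74.3, -87.3, 150.0]]
tail top 212 [[-59.6, 134.6, 99.0], [-33.0, 158.7, 104.9], [-6.4, 183.1, 111.8]]
tail outer 0
rest- 22 [[-39.8, -52.0, 41.3], [-22.0, -48.0, 55.0], [-6.5, -44.2, 67.7]]
rest+ 21 [[-36.5, 24.1, 40.6], [-20.9, 27.6, 56.0], [-7.1, 31.8, 63.2]]
guard 613 [[74.4, -93.7, 151.2], [77.7, -24.7, 221.5], [84.8, 44.3, 272.4]]
guardtop 174 [[76.3, -93.6, 250.5], [79.1, -25.7, 266.5], [86.0, 44.1, 273.3]]
```

View pics/side0c.png

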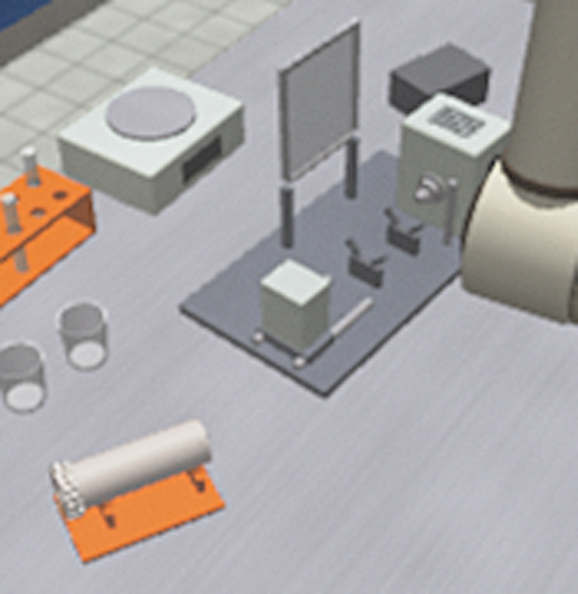

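View pics/top0c.png

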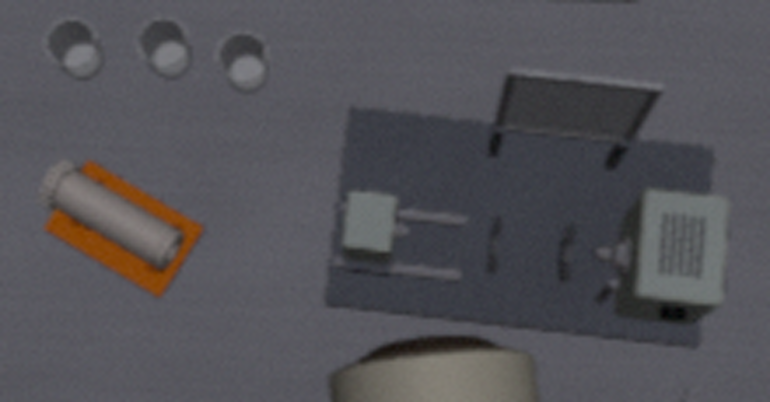

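The side crop shows the tail block top at about (295,280) and the headstock box top at (455,122), with the guard upright. In the top crop the tail block is at (370,222), the rests at (493,245) and (567,250), and the spring centre at (612,253). The line of centres is offset from the plate's middle. I'll fit the model jointly in both views.

```bash
cat >> h.py <<'E'
from scipy.optimize import least_squares,minimize
def T2W(v,P):
    c,s=np.cos(v[2]),np.sin(v[2]);P=np.atleast_2d(P).astype(float) # v: x,y,yaw of tumbler x axis
    return np.c_[v[0]+c*P[:,0]-s*P[:,1],v[1]+s*P[:,0]+c*P[:,1],P[:,2]]
def cyl(v,z):
    u=np.array([np.cos(v[2]),np.sin(v[2])]);n=np.array([-u[1],u[0]]);t=np.linspace(0,2*np.pi,40)
    out=[]
    for s,r in((-75,23),(58,23),(58,27),(75,27)):
        out.append(np.c_[v[0]+u[0]*s+n[0]*r*np.cos(t),v[1]+u[1]*s+n[1]*r*np.cos(t),z+r*np.sin(t)])
    return out
def cylmask(n,v,z,S=4):
    m=np.zeros((384*S,512*S),np.uint8)
    C=cyl(v,z)
    for a,b in((0,1),(2,3)):
        q=(proj(n,np.vstack([C[a],C[b]]))+.5)*S
        cv2.fillConvexPoly(m,cv2.convexHull(q.astype(np.float32)).astype(np.int32),255)
    return cv2.resize(m,(512,384),interpolation=cv2.INTER_AREA)/255.
E
python3 - <<'E'
from h import *
tp={"tail":[(347,192),(397,193),(393,253),(343,250)],"head":[(645,190),(728,197),(720,304),(637,297)],"plate":[(350,107),(714,147),(698,346),(327,305)]}
tp={k:np.array(v)/3.5+[145,125]-.36 for k,v in tp.items()}
tg=np.array([(512,70),(661,86)])/3.5+[145,125]-.36
sd={"tail":np.array([(292,261),(330,279),(298,297),(262,283)])/3.3+[170,105]-.35}
sg=np.array([(281,70),(358,21),(284,184),(357,135)])/3.3+[170,105]-.35
sp=np.array([(181,308),(325,396)])/3.3+[170,105]-.35
sh=np.array([(440,96),(402,124),(470,148)])/3.3+[170,105]-.35
def mod(w):
    v=w[:3];j,g,px,py=w[3:7];ty=174-j
    tail=[(30,ty+25,107),(30,ty-25,107),(-30,ty-25,107),(-30,ty+25,107)]
    head=[(55,-95,150),(55,-180,150),(-55,-180,150),(-55,-95,150)]
    pl=[(px+110,py+200,15),(px+110,py-200,15),(px-110,py-200,15),(px-110,py+200,15)]
    d=np.array([-np.cos(g),np.sin(g)])
    ge=lambda y,L:(112+d[0]*L,y,115+d[1]*L)
    top=[tail,head,pl,[ge(55,155),ge(-85,155)]]
    side=[np.array(tail)[[1,2,3,0]] if 0 else np.array(tail),np.array([ge(55,155),ge(-85,155)]),np.array(pl)[[0,3]],np.array(head)[[0,1,3]]]
    return v,top,side
def res(w,full=False):
    v,top,side=mod(w)
    r=[proj("top",T2W(v,t))-o for t,o in zip(top,[tp["tail"],tp["head"],tp["plate"],tg])]
    # side tail pick order: back(+x,-y?) handled by nearest assignment
    from scipy.optimize import linear_sum_assignment as L
    for t,o in zip(side,[sd["tail"],sg[:2],sp,sh]):
        q=proj("side",T2W(v,t));D=np.linalg.norm(q[:,None]-o[None],axis=-1);a,b=L(D);r.append(q[a]-o[b])
    if full:return [x.round(1).tolist() for x in r]
    return np.vstack(r).ravel()
w0=[486,-146,np.deg2rad(-5.2),4,1.6,30,8]
s=least_squares(res,w0,x_scale=[1,1,.01,1,.02,1,1],loss="soft_l1");print(s.x.round(3),s.cost);[print(x) for x in res(s.x,True)]
np.save("tum.npy",s.x)
# canister silhouettes
ms={}
for n in("side","top"):
    f=np.load(f"{n}0.npz");p=f["p"];W=cloud(n,f["d"]);hsv=cv2.cvtColor(p,cv2.COLOR_RGB2HSV)
    near=cv2.dilate((cylmask(n,[506.5,291,1.075],60)>0).astype(np.uint8),np.ones((9,9)))>0
    m=near&(hsv[...,1]<110)&(W[...,2]>33)
    ms[n]=m.astype(float)
    print(n,m.sum(),cylmask(n,[506.5,291,1.075],60).sum())
for use in(("side",),("top",),("side","top")):
    cost=lambda v:sum(np.abs(cylmask(n,[v[0],v[1],v[2]/50],60)-ms[n]).sum() for n in use)
    r=minimize(cost,[506.5,291,1.075*50],method="Nelder-Mead",options=dict(initial_simplex=[[503,288,53],[511,290,53],[507,297,53],[506,291,57]],xatol=.05,fatol=.5))
    print(use,r.x[:2],np.rad2deg(r.x[2]/50),r.fun)
E
```

```text
[ 4.81199e+02 -1.45238e+02 -8.80000e-02  6.13000e+00  1.59900e+00
  3.41050e+01  9.67000e+00] 13.648720525317955
[[0.5, -0.8], [0.3, 0.5], [-0.5, -0.1], [-0.4, -0.8]]
[[-0.5, -1.1], [0.7, -0.3], [1.0, 0.8], [-0.6, -0.1]]
[[-0.4, 0.1], [0.0, 0.0], [0.8, 0.3], [-0.9, -0.1]]
[[-1.5, -0.1], [0.3, 0.2]]
[[-0.3, -0.3], [-0.5, -0.8], [1.0, 0.8], [1.8, 2.8]]
[[-0.3, 0.3], [0.0, -0.4]]
[[-0.7, -0.6], [0.5, -0.3]]
[[-0.5, -0.7], [0.1, -1.4], [2.3, 2.6]]
side 684 735.9607843137255
top 524 578.0901960784313
('side',) [508.24810094 291.24889674] 60.705635309568066 53.549019607843135
('top',) [504.71247728 290.20796652] 61.460114705699745 52.4078431372549
('side', 'top') [507.20607355 291.82058631] 61.004054654497644 117.8549019607843
```

```bash
cat > go.py <<'E'
import sys,numpy as np
from h import *
def show(x,y,z,yawdeg=None):
    s=telemetry.get_state();R=Ro.from_quat(s["ee_rot"]).as_matrix();p=np.array(s["position"])
    yaw=np.arctan2(R[1,0],R[0,0]);d=R.T@(np.array([x,y,z])-p)
    print("clk %.2f"%s["clock"],"pos",p.round(1),"yaw %.1f"%np.rad2deg(yaw),"F",np.round(s["force"],1),"need units tx,ty,tz:",(d/30).round(3),end=" ")
    if yawdeg is not None:
        t=-((np.deg2rad(yawdeg)-yaw+np.pi)%(2*np.pi)-np.pi);print("turn",round(t/.5,3),end="")
    print(" op %.3f grip %.1f"%(s["opening"],s["grip_force"]))
if __name__=="__main__": show(*map(float,sys.argv[1:]))
E
W='[{"tx":0.773,"ty":-0.93},{"tx":0.773,"ty":-0.93},{"tx":0.773,"ty":-0.93},{"tx":0.773,"ty":-0.93},{"tx":0.773,"ty":-0.93}]'
echo "$W" >/dev/null
python3 -m handwheel '[{"tx":0.773,"ty":-0.93,"grip":1},{"tx":0.773,"ty":-0.93,"grip":1},{"tx":0.773,"ty":-0.93,"grip":1},{"tx":0.773,"ty":-0.93,"grip":1},{"tx":0.773,"ty":-0.93,"grip":1}]'
python3 go.py 495.6 271.3 150 61
```

```text
clk 0.10 pos [ 186.1 -543.4  193.8] yaw 18.9 F [-0.3  0.2  0.5] need units tx,ty,tz: [ 18.555 -22.35    1.504] turn -1.47 op 1.000 grip 0.0$[0]: bad value
```

```bash
python3 -m handwheel '[{"tx":0.773,"ty":-0.93,"tz":0,"turn":0,"grip":1},{"tx":0.773,"ty":-0.93,"tz":0,"turn":0,"grip":1},{"tx":0.773,"ty":-0.93,"tz":0,"turn":0,"grip":1},{"tx":0.773,"ty":-0.93,"tz":0,"turn":0,"grip":1},{"tx":0.773,"ty":-0.93,"tz":0,"turn":0,"grip":1}]'
python3 go.py 495.6 271.3 150 61
```

```text
clock: 0.72
position: [250.9, -373.0, 194.2]
ee_rot: [0.986, 0.164, -0.0, -0.0]
force: [0.3, -0.8, -0.6]
opening: 0.999
grip_force: 0.0
clk 0.72 pos [ 250.9 -373.   194.2] yaw 18.9 F [ 0.3 -0.8 -0.6] need units tx,ty,tz: [ 14.669 -17.68    1.491] turn -1.47 op 0.999 grip 0.0
```

```bash

python3 -m handwheel '[{"tx":0.773,"ty":-0.93,"tz":0,"turn":0,"grip":1},{"tx":0.773,"ty":-0.93,"tz":0,"turn":0,"grip":1},{"tx":0.773,"ty":-0.93,"tz":0,"turn":0,"grip":1},{"tx":0.773,"ty":-0.93,"tz":0,"turn":0,"grip":1},{"tx":0.773,"ty":-0.93,"tz":0,"turn":0,"grip":1}]' >/dev/null
python3 -m handwheel '[{"tx":0.773,"ty":-0.93,"tz":0,"turn":0,"grip":1},{"tx":0.773,"ty":-0.93,"tz":0,"turn":0,"grip":1},{"tx":0.773,"ty":-0.93,"tz":0,"turn":0,"grip":1},{"tx":0.773,"ty":-0.93,"tz":0,"turn":0,"grip":1},{"tx":0.773,"ty":-0.93,"tz":0,"turn":0,"grip":1}]' >/dev/null
python3 -m handwheel '[{"tx":0.773,"ty":-0.93,"tz":0,"turn":0,"grip":1},{"tx":0.773,"ty":-0.93,"tz":0,"turn":0,"grip":1},{"tx":0.773,"ty":-0.93,"tz":0,"turn":0,"grip":1},{"tx":0.773,"ty":-0.93,"tz":0,"turn":0,"grip":1},{"tx":0.773,"ty":-0.93,"tz":0,"turn":0,"grip":1}]' >/dev/null
python3 -m handwheel '[{"tx":0,"ty":0,"tz":0,"turn":-0.294,"grip":1},{"tx":0,"ty":0,"tz":0,"turn":-0.294,"grip":1},{"tx":0,"ty":0,"tz":0,"turn":-0.294,"grip":1},{"tx":0,"ty":0,"tz":0,"turn":-0.294,"grip":1},{"tx":0,"ty":0,"tz":0,"turn":-0.294,"grip":1}]' >/dev/null
python3 go.py 495.6 271.3 130 61
```

```text
clk 3.23 pos [443.9 134.1 194.2] yaw 61.3 F [-1.1 -0.1  0.3] need units tx,ty,tz: [ 4.839 -0.683  2.14 ] turn 0.01 op 0.999 grip 0.0
```

```bash

python3 -m handwheel '[{"tx":0.968,"ty":-0.137,"tz":0.428,"turn":0,"grip":1},{"tx":0.968,"ty":-0.137,"tz":0.428,"turn":0,"grip":1},{"tx":0.968,"ty":-0.137,"tz":0.428,"turn":0,"grip":1},{"tx":0.968,"ty":-0.137,"tz":0.428,"turn":0,"grip":1},{"tx":0.968,"ty":-0.137,"tz":0.428,"turn":0,"grip":1}]' >/dev/null
python3 -m handwheel '[{"tx":0,"ty":0,"tz":0,"turn":0,"grip":1}]' >/dev/null
python3 go.py 495.6 271.3 130 61
python3 - <<'E'
from h import *
s=telemetry.get_state();P=np.array(s["position"]);R=Ro.from_quat(s["ee_rot"]).as_matrix()
ims=[]
for n,c in(("side",(206,225)),("top",(190,190))):
    p,d=imaging.grab_frame(n);np.savez(n+"1.npz",p=p,d=d);k=8
    im=p[c[1]-36:c[1]+36,c[0]-45:c[0]+45,::-1];im=cv2.resize(im,None,fx=k,fy=k,interpolation=cv2.INTER_CUBIC)
    f=lambda X:((proj(n,X)-[c[0]-45,c[1]-36]+.5)*k).astype(int)
    for C in cyl([506.5,291,np.deg2rad(61)],60)[:4:1]: cv2.polylines(im,[f(C)],1,(0,255,0),1)
    for q in f([P]+[P+R@np.array([0,b*42.5,-13]) for b in(-1,1)]): cv2.circle(im,tuple(map(int,q)),4,(0,0,255),1)
    ims.append(cv2.resize(im,None,fx=.55,fy=.55))
cv2.imwrite("pics/g1.png",np.hstack(ims))
E
```

```text
clk 3.98 pos [495.6 272.  128.7] yaw 61.1 F [ 0.1 -0.7  0.1] need units tx,ty,tz: [-0.02   0.011 -0.045] turn 0.004 op 1.000 grip 0.0
```

View pics/g1.png

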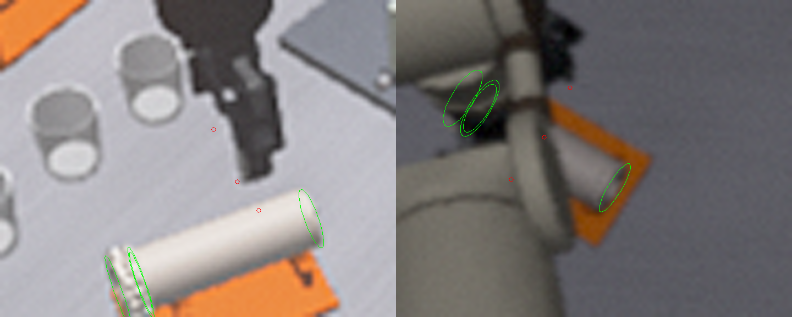

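The side crop (left) shows the fingertips at about (258,178), above the canister. The model's green outline fits the canister's base at (311,218) and lid at (130,280). The top view (right) is mostly hidden by the arm. I'll check the finger positions with depth.

```bash
python3 - <<'E'
from h import *
s=telemetry.get_state();P=np.array(s["position"]);R=Ro.from_quat(s["ee_rot"]).as_matrix()
f=np.load("side1.npz");W=cloud("side",f["d"]);p=f["p"]
m=(p.max(-1)<90)&(np.linalg.norm(W[...,:2]-P[:2],axis=-1)<110)&(W[...,2]>90)&(W[...,2]<230)
T=(W[m]-P)@R
for lo in range(-60,10,8):
    q=T[(T[:,2]>=lo)&(T[:,2]<lo+8)]
    if len(q):print(lo,len(q),np.percentile(q,[5,50,95],axis=0).round(0)[:,:2].tolist(), np.sort(q[:,1])[::max(1,len(q)//8)].round(0))
E
```

```text
-60 10 [[-7.0, -55.0], [3.0, 41.0], [9.0, 45.0]] [-56. -55. -54. -49.  40.  41.  42.  44.  44.  45.]
-52 1 [[-10.0, -47.0], [-10.0, -47.0], [-10.0, -47.0]] [-47.]
```

```bash
python3 - <<'E'
from h import *
s=telemetry.get_state();P=np.array(s["position"]);R=Ro.from_quat(s["ee_rot"]).as_matrix()
f=np.load("side1.npz");W=cloud("side",f["d"]);p=f["p"]
T=(W-P)@R
m=(abs(T[...,0])<60)&(abs(T[...,1])<80)&(W[...,2]>94)&(W[...,2]<230)
T=T[m]
for lo in range(-70,40,10):
    q=T[(T[:,2]>=lo)&(T[:,2]<lo+10)]
    if len(q):print(lo,len(q),np.percentile(q,[5,50,95],axis=0).round(0)[:,:2].tolist(), np.sort(q[:,1])[::max(1,len(q)//8)].round(0))
d=f["d"];print(d[222:236,212:226].astype(int))
E
```

```text
-70 27 [[-4.0, -57.0], [7.0, -49.0], [12.0, 45.0]] [-58. -56. -55. -54. -50. -48.  39.  44.  44.]
-60 22 [[-9.0, -56.0], [6.0, -49.0], [12.0, 44.0]] [-56. -55. -54. -50. -49. -49. -47.  40.  42.  43.  44.]
-50 4 [[-4.0, -35.0], [5.0, 43.0], [9.0, 45.0]] [-49.  43.  44.  45.]
[[1336 1333 1036 1033 1012 1007 1008 1014 1016 1015 1019 1018 1020 1332]
 [1327 1330 1044 1041 1019 1012 1009 1013 1011 1014 1020 1017 1336 1328]
 [1326 1324 1051 1046 1014 1012 1013 1012 1016 1018 1328 1327 1321 1331]
 [1321 1321 1321 1049 1050 1017 1018 1044 1045 1047 1062 1323 1322 1323]
 [1321 1322 1322 1053 1056 1047 1044 1051 1051 1053 1065 1319 1318 1315]
 [1319 1317 1316 1055 1054 1049 1049 1047 1052 1056 1070 1315 1318 1315]
 [1307 1311 1308 1056 1058 1053 1049 1055 1058 1058 1070 1310 1316 1315]
 [1311 1310 1307 1061 1058 1051 1055 1056 1061 1071 1307 1309 1311 1312]
 [1303 1307 1304 1306 1064 1063 1058 1303 1306 1305 1308 1305 1302 1305]
 [1305 1303 1299 1305 1305 1304 1302 1297 1301 1302 1299 1303 1305 1301]
 [1300 1295 1300 1295 1298 1299 1301 1303 1296 1299 1298 1293 1298 1301]
 [1299 1297 1290 1295 1289 1295 1296 1295 1295 1294 1299 1297 1298 1193]
 [1293 1294 1289 1295 1293 1295 1294 1291 1290 1289 1293 1181 1184 1187]
 [1288 1291 1290 1288 1288 1288 1289 1285 1187 1181 1183 1184 1178 1177]]
```

```bash
python3 - <<'E'
from h import *
f=np.load("side1.npz");W=cloud("side",f["d"])
for u,v in((217,229),(219,229),(216,230),(219,223),(207,210)):print(u,v,W[v,u].round(0))
print(proj("side",[[186.1,-543.4,193.8],[186.1,-543.4,206.8]]))
f=np.load("side0.npz");W=cloud("side",f["d"]);d=f["d"]
print(d[105:125,404:418:2].astype(int));print([W[v,u].round(0).tolist() for u,v in((408,112),(410,114),(410,110))])
p,d=imaging.grab_frame("side");W=cloud("side",d);print(W[229,217].round(0),telemetry.get_state()["position"])
E
```

```text
217 229 [451. 306. 192.]
219 229 [449. 300. 188.]
216 230 [459. 303. 180.]
219 223 [435. 312. 233.]
207 210 [537. 252. 175.]
[[403.49376584 124.75928018]
 [404.36949477 121.94135166]]
[[2137 1449 1357 1332 1322 1324 1321]
 [1448 1456 1358 1330 1325 1328 2108]
 [1455 1453 1346 2143 2124 1328 2116]
 [1457 1461 1340 2141 2129 1327 2121]
 [2159 2153 1337 1347 1350 1332 2119]
 [2158 2163 1337 1345 1338 1330 2105]
 [2168 2155 1338 1343 1342 1336 2131]
 [2174 1375 1343 1340 1341 1336 2124]
 [2169 1373 1361 1356 1368 2136 2131]
 [2175 1374 1371 1367 2158 2136 2137]
 [2187 1377 1374 1367 2139 2147 2145]
 [2183 1386 1369 1366 2160 2160 2150]
 [2194 1382 1374 1376 2157 2145 2142]
 [2192 1376 1380 1380 2150 2155 2144]
 [1389 1378 1380 1385 2170 2162 2148]
 [2203 1391 1386 2190 2168 2163 2163]
 [2203 2201 2186 2183 2169 2180 2159]
 [2193 2188 2190 2181 2173 2172 2165]
 [2209 2195 2195 2184 2179 2183 2163]
 [2214 2212 2201 2184 2171 2173 2166]]
[[172.0, -470.0, 291.0], [167.0, -493.0, 274.0], [169.0, -481.0, 296.0]]
[455. 302. 185.] [496.51637187 270.56309647 130.58499346]
```

```bash
python3 - <<'E'
from h import *
K,R,t=cam("side")
f=np.load("side0.npz");W=cloud("side",f["d"]);print([W[v,u].round(0).tolist() for u,v in((406,117),(407,119),(410,116))])
s=telemetry.get_state();P=np.array(s["position"]);Rt=Ro.from_quat(s["ee_rot"]).as_matrix()
for b in(-50,-42,42,50):
  for z in(-13,-40,-60):
    X=P+Rt@[0,b,z];print(b,z,X.round(0),proj("side",X).round(0),(R@X+t)[2].round(0))
f=np.load("side1.npz");im=f["p"][170:245,165:265,::-1];cv2.imwrite("pics/g2.png",cv2.resize(im,None,fx=7,fy=7,interpolation=cv2.INTER_CUBIC))
E
```

```text
[[177.0, -492.0, 258.0], [170.0, -486.0, 254.0], [164.0, -488.0, 268.0]]
-50 -13 [453. 295. 144.] [[220. 237.]] 1092.0
-50 -40 [453. 295. 171.] [[220. 231.]] 1074.0
-50 -60 [453. 295. 191.] [[219. 227.]] 1060.0
-42 -13 [460. 291. 144.] [[219. 235.]] 1097.0
-42 -40 [460. 291. 171.] [[219. 229.]] 1079.0
-42 -60 [460. 291. 191.] [[218. 225.]] 1065.0
42 -13 [533. 250. 144.] [[209. 217.]] 1152.0
42 -40 [533. 250. 171.] [[208. 211.]] 1134.0
42 -60 [533. 250. 191.] [[208. 207.]] 1120.0
50 -13 [540. 246. 144.] [[208. 216.]] 1157.0
50 -40 [540. 246. 171.] [[207. 210.]] 1139.0
50 -60 [540. 246. 191.] [[207. 205.]] 1125.0
```

View pics/g2.png

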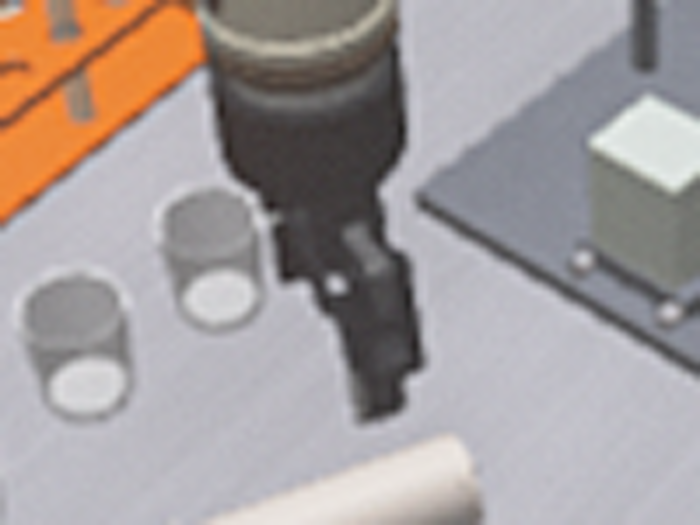

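The two fingertips appear at about (380,415) in this crop, which is pixel (217,229). That is roughly 30 mm higher than the stated TCP would put them, so I'll shut the fingers and measure again before descending.

```bash
python3 -m handwheel '[{"tx":0,"ty":0,"tz":0,"turn":0,"grip":-1},{"tx":0,"ty":0,"tz":0,"turn":0,"grip":-1},{"tx":0,"ty":0,"tz":0,"turn":0,"grip":-1},{"tx":0,"ty":0,"tz":0,"turn":0,"grip":-1},{"tx":0,"ty":0,"tz":0,"turn":0,"grip":-1}]'
python3 - <<'E'
from h import *
s=telemetry.get_state();P=np.array(s["position"]);R=Ro.from_quat(s["ee_rot"]).as_matrix()
p,d=imaging.grab_frame("side");W=cloud("side",d);T=(W-P)@R
print(P.round(1),"tcp px",proj("side",P))
m=(abs(T[...,0])<40)&(abs(T[...,1])<50)&(T[...,2]<25)&(W[...,2]>98)
q=T[m];v,u=np.nonzero(m);i=np.argsort(-q[:,2])[:12];print(q[i].round(0).tolist(),np.c_[u,v][i].tolist())
cv2.imwrite("pics/g3.png",cv2.resize(p[170:245,165:265,::-1],None,fx=7,fy=7,interpolation=cv2.INTER_CUBIC))
E
```

```text
clock: 4.75
position: [496.7, 271.1, 130.5]
ee_rot: [0.862, 0.508, 0.0, -0.0]
force: [0.9, -0.5, 0.3]
opening: -0.001
grip_force: 0.0
[496.7 271.1 130.5] tcp px [[214.27275698 229.02294093]]
[[6.0, -5.0, -35.0], [-3.0, -7.0, -37.0], [9.0, -6.0, -38.0], [-11.0, -4.0, -40.0], [11.0, -3.0, -41.0], [12.0, 4.0, -43.0], [9.0, -7.0, -43.0], [2.0, -12.0, -44.0], [11.0, -3.0, -44.0], [4.0, -11.0, -45.0], [7.0, -10.0, -45.0], [0.0, -9.0, -45.0]] [[212, 223], [215, 222], [211, 223], [217, 220], [210, 222], [209, 220], [211, 222], [214, 222], [210, 221], [213, 222], [212, 222], [214, 221]]
```

View pics/g3.png

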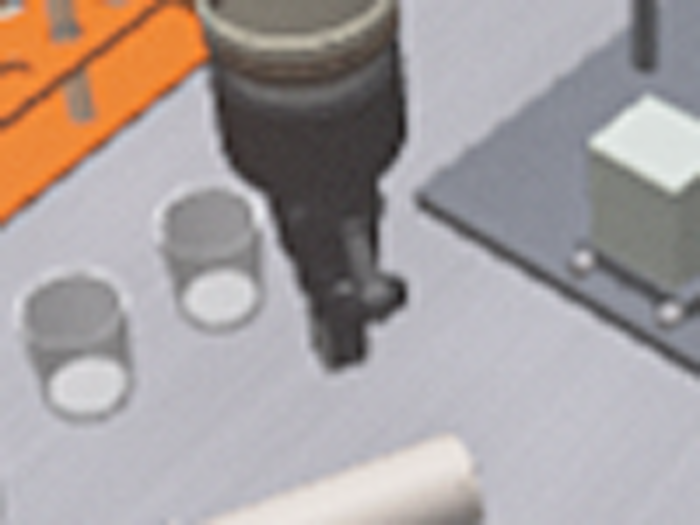

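In this crop the shut fingertips are at (340,368), which is pixel (213.6,222.6). The stated TCP projects to row 229, so the tips look about 30 mm higher than reported. I'll settle it by touching free counter beside the cradle.

```bash
python3 -m handwheel '[{"tx":-1,"ty":0,"tz":0,"turn":0,"grip":-1},{"tx":-1,"ty":0,"tz":0,"turn":0,"grip":-1},{"tx":-1,"ty":0,"tz":0.8,"turn":0,"grip":-1},{"tx":-1,"ty":0,"tz":0.8,"turn":0,"grip":-1},{"tx":0,"ty":0,"tz":0.8,"turn":0,"grip":-1}]' | grep -E "position|force:"
python3 -m handwheel '[{"tx":0,"ty":0,"tz":0.2,"turn":0,"grip":-1},{"tx":0,"ty":0,"tz":0.2,"turn":0,"grip":-1}]'| grep -E "position|force:"
python3 -m handwheel '[{"tx":0,"ty":0,"tz":0.2,"turn":0,"grip":-1},{"tx":0,"ty":0,"tz":0.2,"turn":0,"grip":-1}]'| grep -E "position|force:"
python3 -m handwheel '[{"tx":0,"ty":0,"tz":0.2,"turn":0,"grip":-1}]'| grep -E "position|force:"
```

```text
position: [437.7, 164.9, 57.8]
force: [0.2, 0.5, 0.9]
grip_force: 0.0
position: [439.3, 166.4, 47.0]
force: [0.3, 0.7, 0.3]
grip_force: 0.0
position: [439.1, 166.4, 34.7]
force: [0.7, 0.5, 0.4]
grip_force: 0.0
position: [438.8, 166.3, 28.4]
force: [-0.2, -0.1, -0.2]
grip_force: 0.0
```

```bash
for i in 1; do python3 -m handwheel '[{"tx":0,"ty":0,"tz":0.2,"turn":0,"grip":-1},{"tx":0,"ty":0,"tz":0.2,"turn":0,"grip":-1}]'| grep -E "position|force:"; done
python3 -m handwheel '[{"tx":0,"ty":0,"tz":0.2,"turn":0,"grip":-1}]'| grep -E "position|force:"
python3 - <<'E'
from h import *
s=telemetry.get_state();P=np.array(s["position"]);R=Ro.from_quat(s["ee_rot"]).as_matrix()
p,d=imaging.grab_frame("side");W=cloud("side",d)
print(P.round(1),"tcp px",proj("side",P))
b=proj("side",P)[0].astype(int);cv2.imwrite("pics/g4.png",cv2.resize(p[b[1]-40:b[1]+20,b[0]-40:b[0]+40,::-1],None,fx=8,fy=8,interpolation=cv2.INTER_CUBIC))
m=(p.max(-1)<100);c=m[b[1]-60:b[1]+25,b[0]-15:b[0]+16];r=np.nonzero(c.any(1))[0];print("lowest dark row",b[1]-60+r.max())
E
```

```text
position: [438.5, 166.1, 16.1]
force: [0.3, 0.8, 0.3]
grip_force: 0.0
position: [438.5, 166.1, 10.1]
force: [-0.3, -1.2, 0.6]
grip_force: 0.0
[438.5 166.1  10.1] tcp px [[249.84501272 240.62972356]]
lowest dark row 234
```

View pics/g4.png

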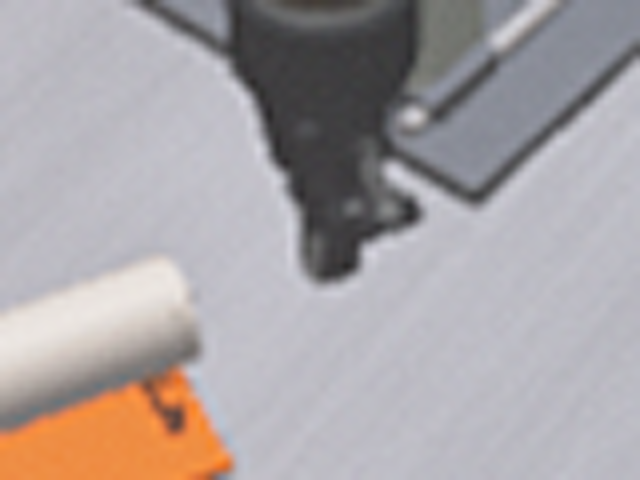

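The shut fingertips are at (327,283) in the crop, pixel row 235.4 against a predicted 240.6, and there is no contact at a reported z of 10 mm. I'll continue the touch.

```bash
python3 -m handwheel '[{"tx":0,"ty":0,"tz":0.15,"turn":0,"grip":-1},{"tx":0,"ty":0,"tz":0.1,"turn":0,"grip":-1}]'| grep -E "position|force:"
python3 -m handwheel '[{"tx":0,"ty":0,"tz":0.1,"turn":0,"grip":-1}]'| grep -E "position|force:"
python3 -m handwheel '[{"tx":0,"ty":0,"tz":0.1,"turn":0,"grip":-1}]'| grep -E "position|force:"
```

```text
position: [438.5, 166.1, 2.8]
force: [-0.1, -0.5, 0.0]
grip_force: 0.0
position: [438.6, 166.1, -0.1]
force: [-0.7, 0.3, 0.1]
grip_force: 0.0
position: [438.6, 166.2, -3.1]
force: [-0.9, 0.7, -0.6]
grip_force: 0.0
```

Already below a reported z of 0 without touching, so the offset is real. I'll keep going down.

```bash
python3 -m handwheel '[{"tx":0,"ty":0,"tz":0.1,"turn":0,"grip":-1},{"tx":0,"ty":0,"tz":0.1,"turn":0,"grip":-1}]'| grep -E "position|force:"
python3 -m handwheel '[{"tx":0,"ty":0,"tz":0.1,"turn":0,"grip":-1}]'| grep -E "position|force:"
python3 -m handwheel '[{"tx":0,"ty":0,"tz":0.1,"turn":0,"grip":-1}]'| grep -E "position|force:"
python3 -m handwheel '[{"tx":0,"ty":0,"tz":0.1,"turn":0,"grip":-1}]'| grep -E "position|force:"
```

```text
position: [438.6, 166.1, -9.2]
force: [0.2, 0.2, 0.7]
grip_force: 0.0
position: [438.5, 166.1, -12.2]
force: [-0.4, -0.2, 0.1]
grip_force: 0.0
position: [438.5, 166.1, -15.2]
force: [-0.3, -0.1, -0.1]
grip_force: 0.0
position: [438.5, 166.1, -18.2]
force: [-0.6, 0.0, 0.2]
grip_force: 0.0
```

```bash
python3 -m handwheel '[{"tx":0,"ty":0,"tz":0.1,"turn":0,"grip":-1}]'| grep -E "position|force:"
python3 -m handwheel '[{"tx":0,"ty":0,"tz":0.08,"turn":0,"grip":-1}]'| grep -E "position|force:"
python3 -m handwheel '[{"tx":0,"ty":0,"tz":0.08,"turn":0,"grip":-1}]'| grep -E "position|force:"
```

```text
position: [438.5, 166.1, -21.2]
force: [0.8, 0.9, -0.2]
grip_force: 0.0
position: [438.5, 166.1, -23.6]
force: [0.9, -0.1, 0.6]
grip_force: 0.0
position: [438.5, 166.1, -25.9]
force: [-0.0, -0.1, 0.1]
grip_force: 0.0
```

```bash
python3 -m handwheel '[{"tx":0,"ty":0,"tz":0.08,"turn":0,"grip":-1}]'| grep -E "position|force:"
python3 -m handwheel '[{"tx":0,"ty":0,"tz":0.08,"turn":0,"grip":-1}]'| grep -E "position|force:"
python3 - <<'E'
from h import *
s=telemetry.get_state();P=np.array(s["position"])
p,d=imaging.grab_frame("side")
print(P.round(1),"tcp px",proj("side",P),proj("side",P*[1,1,0]))
b=proj("side",P)[0].astype(int)
m=(p.max(-1)<100);c=m[b[1]-60:b[1]+25,b[0]-15:b[0]+16];r=np.nonzero(c.any(1))[0];print("lowest dark row",b[1]-60+r.max())
E
```

```text
position: [438.6, 166.1, -28.3]
force: [0.7, -0.0, 0.2]
grip_force: 0.0
position: [438.5, 166.1, -30.8]
force: [0.1, -0.8, -0.3]
grip_force: 0.0
[438.5 166.1 -30.8] tcp px [[250.04347977 248.15453769]] [[249.89418379 242.52178799]]
lowest dark row 242
```

```bash
python3 -m handwheel '[{"tx":0,"ty":0,"tz":0.06,"turn":0,"grip":-1}]'| grep -E "position|force:"
python3 -m handwheel '[{"tx":0,"ty":0,"tz":0.06,"turn":0,"grip":-1}]'| grep -E "position|force:"
```

```text
position: [438.6, 166.1, -32.4]
force: [-0.7, 0.4, -0.3]
grip_force: 0.0
position: [438.6, 166.1, -34.2]
force: [-0.5, -0.1, 0.2]
grip_force: 0.0
```

```bash
python3 -m handwheel '[{"tx":0,"ty":0,"tz":0.06,"turn":0,"grip":-1}]'| grep -E "position|force:"
python3 -m handwheel '[{"tx":0,"ty":0,"tz":0.06,"turn":0,"grip":-1}]'| grep -E "position|force:"
```

```text
position: [438.5, 166.1, -36.1]
force: [-0.0, 0.9, -0.0]
grip_force: 0.0
position: [438.6, 166.1, -36.7]
force: [-10.7, -2.6, 28.4]
grip_force: 13.7
```

Contact is at a reported z of -36.3, so the real fingertips stand 36 mm higher than reported. I'll use that correction from here on: the real hold point is the reported z plus 54.7.

```bash
python3 -m handwheel '[{"tx":0,"ty":0,"tz":-0.9,"turn":0,"grip":-1},{"tx":0,"ty":0,"tz":-0.9,"turn":0,"grip":0.2},{"tx":0,"ty":0,"tz":-0.9,"turn":0,"grip":1},{"tx":0.5,"ty":0,"tz":-0.8,"turn":0,"grip":1},{"tx":1,"ty":0,"tz":-0.3,"turn":0,"grip":1}]' | grep -E "position|force:"
python3 -m handwheel '[{"tx":1,"ty":0,"tz":0,"turn":0,"grip":1},{"tx":1,"ty":0,"tz":0,"turn":0,"grip":1},{"tx":0.5,"ty":0,"tz":0,"turn":0,"grip":1},{"tx":0,"ty":0,"tz":0,"turn":0,"grip":1}]' | grep -E "position|force:"
python3 go.py 495.6 271.3 5.3 61
```

```text
position: [461.6, 205.7, 78.0]
force: [0.5, 0.3, -0.3]
grip_force: 0.0
position: [496.7, 271.3, 76.0]
force: [-0.3, -0.4, 0.5]
grip_force: 0.0
clk 9.90 pos [496.7 271.3  76. ] yaw 61.1 F [-0.3 -0.4  0.5] need units tx,ty,tz: [-0.016 -0.031  2.355] turn 0.002 op 1.002 grip 0.0
```

```bash
python3 -m handwheel '[{"tx":0,"ty":0,"tz":0.6,"turn":0,"grip":1},{"tx":0,"ty":0,"tz":0.6,"turn":0,"grip":1}]' | grep -E "position|force:"
python3 -m handwheel '[{"tx":0,"ty":0,"tz":0.5,"turn":0,"grip":1},{"tx":0,"ty":0,"tz":0.35,"turn":0,"grip":1}]' | grep -E "position|force:"
python3 -m handwheel '[{"tx":0,"ty":0,"tz":0.3,"turn":0,"grip":1},{"tx":0,"ty":0,"tz":0,"turn":0,"grip":1}]' | grep -E "position|force:"
python3 -m handwheel '[{"tx":0,"ty":0,"tz":0,"turn":0,"grip":-1},{"tx":0,"ty":0,"tz":0,"turn":0,"grip":-1},{"tx":0,"ty":0,"tz":0,"turn":0,"grip":-1},{"tx":0,"ty":0,"tz":0,"turn":0,"grip":-1}]' 40
python3 -m handwheel '[{"tx":0,"ty":0,"tz":0,"turn":0,"grip":-1},{"tx":0,"ty":0,"tz":0,"turn":0,"grip":-1}]' 40
```

```text
position: [495.8, 270.2, 38.5]
force: [-0.3, -0.6, -0.8]
grip_force: 0.0
position: [495.8, 270.6, 13.0]
force: [0.6, -0.4, 0.3]
grip_force: 0.0
position: [496.2, 270.9, 5.0]
force: [-0.8, 0.1, 0.4]
grip_force: 0.0
clock: 11.15
position: [496.5, 271.6, 6.5]
ee_rot: [0.862, 0.508, 0.0, -0.0]
force: [-4.3, 1.6, 5.9]
opening: 0.526
grip_force: 40.5
clock: 11.4
position: [496.5, 271.6, 6.6]
ee_rot: [0.862, 0.508, 0.0, -0.0]
force: [-3.3, 0.7, 6.0]
opening: 0.525
grip_force: 40.5
```

```bash
python3 -m handwheel '[{"tx":0,"ty":0,"tz":-0.3,"turn":0,"grip":-1},{"tx":0,"ty":0,"tz":-0.8,"turn":0,"grip":-1},{"tx":0,"ty":0,"tz":-1,"turn":0,"grip":-1},{"tx":0,"ty":0,"tz":-1,"turn":0,"grip":-1},{"tx":0,"ty":0,"tz":-0.3,"turn":0,"grip":-1}]' | grep -E "position|force:"
python3 -m handwheel '[{"tx":0,"ty":0,"tz":0,"turn":-0.28,"grip":-1},{"tx":0,"ty":0,"tz":0,"turn":-0.28,"grip":-1},{"tx":0,"ty":0,"tz":0,"turn":-0.28,"grip":-1},{"tx":0,"ty":0,"tz":0,"turn":0,"grip":-1}]' | grep -E "position|force:"
python3 go.py 483.5 -146 106 85
```

```text
position: [498.4, 271.4, 110.2]
force: [-0.3, 0.5, -1.4]
grip_force: 41.1
position: [496.1, 270.8, 106.7]
force: [-0.1, -0.4, -2.2]
grip_force: 41.1
clk 12.53 pos [496.1 270.8 106.7] yaw 85.0 F [-0.1 -0.4 -2.2] need units tx,ty,tz: [-13.877   0.798   0.031] turn -0.001 op 0.527 grip 41.1
```

```bash

python3 -m handwheel '[{"tx":-0.6,"ty":0.05,"tz":0,"turn":0,"grip":-1},{"tx":-0.9,"ty":0.05,"tz":0,"turn":0,"grip":-1},{"tx":-1,"ty":0.05,"tz":0,"turn":0,"grip":-1},{"tx":-1,"ty":0.05,"tz":0,"turn":0,"grip":-1},{"tx":-1,"ty":0.05,"tz":0,"turn":0,"grip":-1}]' | grep -E "position|force:"
python3 -m handwheel '[{"tx":-1,"ty":0.05,"tz":0,"turn":0,"grip":-1},{"tx":-1,"ty":0.05,"tz":0,"turn":0,"grip":-1},{"tx":-1,"ty":0.05,"tz":0,"turn":0,"grip":-1},{"tx":-1,"ty":0.05,"tz":0,"turn":0,"grip":-1},{"tx":-1,"ty":0.05,"tz":0,"turn":0,"grip":-1}]' | grep -E "position|force:"
python3 -m handwheel '[{"tx":-1,"ty":0.1,"tz":0,"turn":0,"grip":-1},{"tx":-1,"ty":0.1,"tz":0,"turn":0,"grip":-1},{"tx":-1,"ty":0.1,"tz":0,"turn":0,"grip":-1},{"tx":-0.9,"ty":0.05,"tz":0,"turn":0,"grip":-1},{"tx":-0.5,"ty":0,"tz":0,"turn":0,"grip":-1}]' | grep -E "position|force:"
python3 -m handwheel '[{"tx":0,"ty":0,"tz":0,"turn":0,"grip":-1},{"tx":0,"ty":0,"tz":0,"turn":0,"grip":-1}]' >/dev/null
python3 go.py 483.5 -146 106 85
python3 - <<'E'
from h import *
s=telemetry.get_state();P=np.array(s["position"])
for n in("side","top"):
    p,d=imaging.grab_frame(n);np.savez(n+"2.npz",p=p,d=d)
p=np.load("side2.npz")["p"];cv2.imwrite("pics/h1.png",cv2.resize(p[105:235,205:345,::-1],None,fx=4.2,fy=4.2,interpolation=cv2.INTER_CUBIC))
E
```

```text
position: [492.1, 133.9, 107.5]
force: [0.1, 0.6, -1.0]
grip_force: 41.1
position: [486.4, -16.1, 107.5]
force: [0.2, -0.7, -1.3]
grip_force: 41.1
position: [485.5, -148.3, 107.6]
force: [-0.4, -0.1, -2.7]
grip_force: 41.1
clk 14.65 pos [ 486.  -145.8  107.5] yaw 85.1 F [-0.1 -0.3 -2.3] need units tx,ty,tz: [-0.012 -0.083  0.051] turn 0.003 op 0.521 grip 41.1
```

View pics/h1.png

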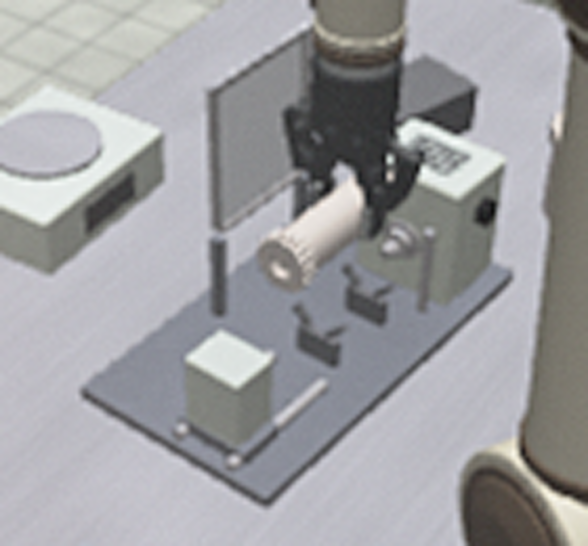

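The picture shows the canister held level over the rests. The lid end is centred at about (281,265), the V-rest prong tips are at (303,312)/(341,330) and (350,272)/(390,290), and the tail block is at (228,385).

```bash
python3 - <<'E'
from h import *
from scipy.optimize import linear_sum_assignment as L
s=telemetry.get_state();P=np.array(s["position"])
px=lambda a:np.array(a)/4.2+[205,105]-.38
a=np.deg2rad(85);u=np.array([np.cos(a),np.sin(a),0])
lid=P+u*97.5;lid[2]=P[2]+54.7
print("lid pred",proj("side",lid),"obs",px((281,265)))
w=np.load("tum.npy")
for v in((481.2,-145.2,-.088),(484,-145.5,-.088),(486,-146,-.088)):
    print(v,"rests pred",proj("side",T2W(v,[(0,38,67),(0,-38,67)])).round(1).tolist(),"obs",px([(322,321),(370,281)]).round(1).tolist())
K,R,t=cam("side")
def back(uv,z):
    r=R.T@np.array([(uv[0]-K[0,2])/K[0,0],(uv[1]-K[1,2])/K[1,1],1]);c=-R.T@t;return c+r*(z-c[2])/r[2]
print("lid back at pred z",back(px((281,265)),lid[2]).round(1),"pred",lid.round(1))
r1,r2=[back(q,67) for q in px([(322,321),(370,281)])];print("rests at z67",r1.round(1),r2.round(1),"mid",((r1+r2)/2).round(1))
# tail block & plate & headstock with side image corners
tail=px([(186,362),(222,332),(272,354),(236,383)]);print("tail top corners z107",[back(q,107).round(1).tolist() for q in tail])
print("head top z150",[back(q,150).round(1).tolist() for q in px([(412,122),(505,157),(457,185)])])
pl=px([(82,395),(265,503),(513,272)]);print("plate z15",[back(q,15).round(1).tolist() for q in pl])
# canister depth fit
f=np.load("side2.npz");W=cloud("side",f["d"]);T=(W-P);c,sn=np.cos(a),np.sin(a)
al=T[...,0]*c+T[...,1]*sn;la=T[...,0]*sn-T[...,1]*c;z=W[...,2]
m=(al>20)&(al<115)&(abs(la)<35)&(z>130)&(z<200);print("n",m.sum(),"along pct",np.percentile(al[m],[50,99,100]),"zmax",np.percentile(z[m],98))
E
```

```text
lid pred [[271.0969837 167.7801764]] obs [271.5247619 167.7152381]
(481.2, -145.2, -0.088) rests pred [[281.1, 180.2], [292.6, 170.5]] obs [[281.3, 181.0], [292.7, 171.5]]
(484, -145.5, -0.088) rests pred [[280.5, 179.9], [292.1, 170.2]] obs [[281.3, 181.0], [292.7, 171.5]]
(486, -146, -0.088) rests pred [[280.2, 179.6], [291.7, 169.9]] obs [[281.3, 181.0], [292.7, 171.5]]
lid back at pred z [493.6 -49.7 162.3] pred [494.7 -48.5 162.3]
rests at z67 [ 481.3 -103.4   67. ] [ 474.2 -177.6   67. ] mid [ 477.8 -140.5   67. ]
tail top corners z107 [[525.3, 46.8, 107.0], [522.0, -2.0, 107.0], [470.8, -2.6, 107.0], [475.9, 44.4, 107.0]]
head top z150 [[516.8, -320.0, 150.0], [415.5, -317.9, 150.0], [431.6, -252.6, 150.0]]
plate z15 [[637.7, 55.6, 15.0], [426.7, 72.5, 15.0], [392.9, -327.0, 15.0]]
n 314 along pct [ 82.32577101 101.0207065  101.53687784] zmax 185.34300733555284
```

```bash
python3 -m handwheel '[{"tx":0.12,"ty":-0.138,"tz":0.5,"turn":0,"grip":-1},{"tx":0,"ty":0,"tz":0.8,"turn":0,"grip":-1},{"tx":0,"ty":0,"tz":0.8,"turn":0,"grip":-1},{"tx":0,"ty":0,"tz":0.4,"turn":0,"grip":-1},{"tx":0,"ty":0,"tz":0.1,"turn":0,"grip":-1}]' | grep -E "position|force:"
python3 -m handwheel '[{"tx":0,"ty":0,"tz":0.07,"turn":0,"grip":-1},{"tx":0,"ty":0,"tz":0.07,"turn":0,"grip":-1}]' | grep -E "position|force:"
python3 -m handwheel '[{"tx":0,"ty":0,"tz":0.05,"turn":0,"grip":-1},{"tx":0,"ty":0,"tz":0,"turn":0,"grip":-1}]' | grep -E "position|force:"
```

```text
position: [481.7, -141.9, 28.6]
force: [0.4, -1.2, -1.5]
grip_force: 41.2
position: [483.2, -143.0, 26.3]
force: [0.3, 0.1, -2.3]
grip_force: 41.2
position: [482.5, -142.7, 24.1]
force: [0.6, 0.2, -1.3]
grip_force: 41.2
```

```bash
python3 -m handwheel '[{"tx":0,"ty":0,"tz":0.05,"turn":0,"grip":-1}]' | grep -E "position|force:"
python3 -m handwheel '[{"tx":0,"ty":0,"tz":0.05,"turn":0,"grip":-1}]' | grep -E "position|force:"
python3 -m handwheel '[{"tx":0,"ty":0,"tz":0.04,"turn":0,"grip":-1}]' | grep -E "position|force:"
python3 - <<'E'
from h import *
p,d=imaging.grab_frame("side");np.savez("side3.npz",p=p,d=d)
cv2.imwrite("pics/h2.png",cv2.resize(p[125:215,235:335,::-1],None,fx=6,fy=6,interpolation=cv2.INTER_CUBIC))
E
```

```text
position: [483.0, -142.9, 23.0]
force: [1.3, 0.0, 1.5]
grip_force: 41.5
position: [483.9, -143.2, 22.1]
force: [1.9, 0.7, 5.8]
grip_force: 41.8
position: [484.4, -143.3, 21.5]
force: [0.4, 2.8, 14.5]
grip_force: 42.5
```

View pics/h2.png

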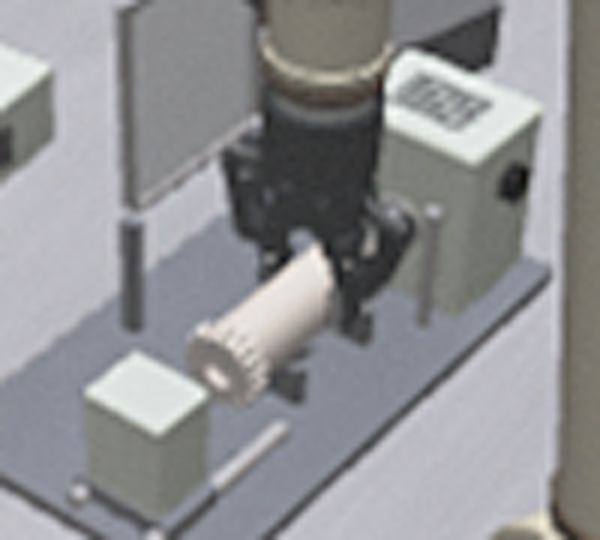

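The canister is seated on both rests. The lid is at (230,365) facing the tail block at (145,430), and the force rose when it bottomed out in the V. I have used all ten picture views, so I'll check numerically from here. Releasing now.

```bash
python3 -m handwheel '[{"tx":0,"ty":0,"tz":-0.03,"turn":0,"grip":-1},{"tx":0,"ty":0,"tz":0,"turn":0,"grip":-0.3},{"tx":0,"ty":0,"tz":0,"turn":0,"grip":1},{"tx":0,"ty":0,"tz":0,"turn":0,"grip":1},{"tx":0,"ty":0,"tz":0,"turn":0,"grip":1}]' 
python3 -m handwheel '[{"tx":0,"ty":0,"tz":-0.4,"turn":0,"grip":1},{"tx":0,"ty":0,"tz":-1,"turn":0,"grip":1},{"tx":0,"ty":0,"tz":-1,"turn":0,"grip":1},{"tx":0,"ty":0,"tz":-1,"turn":0,"grip":-1},{"tx":0,"ty":0,"tz":-0.6,"turn":0,"grip":-1}]' | grep -E "clock|position|force:"
python3 - <<'E'
from h import *
p,d=imaging.grab_frame("side");W=cloud("side",d);v=[484.,-145,-.088];a=np.pi/2-.088
X=np.array([np.cos(v[2]),np.sin(v[2])]);Y=np.array([-X[1],X[0]])
T=np.stack([(W[...,:2]-v[:2])@X,(W[...,:2]-v[:2])@Y,W[...,2]],-1)
m=(abs(T[...,0])<30)&(T[...,1]>-60)&(T[...,1]<110)&(T[...,2]>68)&(T[...,2]<112)
q=T[m];print("can",len(q),np.percentile(q,[1,50,99],axis=0).round(1).tolist())
def res(w):
    r=np.where(q[:,1]>w[3]+58,27,23)
    return np.hypot(q[:,0]-w[0]-w[2]*q[:,1],q[:,2]-w[1])-r
from scipy.optimize import least_squares
for g in(18,22,26):
    s=least_squares(lambda w:res([*w,g]),[0,75,0],loss="soft_l1");print(g,s.x.round(3),round(s.cost,1))
m=(abs(T[...,0])<40)&(T[...,1]>110)&(T[...,1]<230)&(T[...,2]>100)&(T[...,2]<115);print("tail top",np.percentile(T[m],[1,50,99],axis=0).round(1).tolist())
m=(abs(T[...,0])<28)&(T[...,1]>170)&(T[...,1]<230)&(T[...,2]>40)&(T[...,2]<95);print("tail face",np.percentile(T[m],[5,50,95],axis=0).round(1).tolist())
E
```

```text
clock: 16.92
position: [481.6, -142.2, 20.0]
ee_rot: [0.737, 0.676, -0.0, -0.001]
force: [0.1, 1.2, 0.3]
opening: 0.997
grip_force: 0.0
clock: 17.55
position: [483.2, -143.1, 143.1]
force: [0.2, -0.0, -1.1]
grip_force: 0.0
can 400 [[-24.6, -48.0, 68.4], [-10.2, 38.8, 91.4], [22.7, 101.6, 100.2]]
18 [ 1.551 72.767 -0.   ] 717.6
22 [ 1.5530e+00  7.2827e+01 -3.0000e-03] 702.3
26 [ 1.5690e+00  7.2898e+01 -4.0000e-03] 704.7
tail top [[-29.6, 144.8, 100.9], [-0.4, 170.7, 104.6], [29.6, 194.4, 109.1]]
tail face [[-27.4, 181.1, 42.4], [-5.5, 192.6, 66.5], [24.4, 195.4, 91.4]]
```

```bash

python3 -m handwheel '[{"tx":0.6,"ty":0,"tz":0,"turn":0,"grip":-1},{"tx":1,"ty":0,"tz":0,"turn":0,"grip":-1},{"tx":1,"ty":0,"tz":0,"turn":0,"grip":-1},{"tx":1,"ty":0,"tz":0,"turn":0,"grip":-1},{"tx":1,"ty":0,"tz":0,"turn":0,"grip":-1}]' | grep -E "position|force:"
python3 -m handwheel '[{"tx":1,"ty":0,"tz":0,"turn":0,"grip":-1},{"tx":1,"ty":0,"tz":0,"turn":0,"grip":-1},{"tx":0.8,"ty":0,"tz":0,"turn":0,"grip":-1},{"tx":0.4,"ty":0,"tz":0,"turn":0,"grip":-1},{"tx":0,"ty":0,"tz":0,"turn":0,"grip":-1}]' | grep -E "position|force:"
python3 go.py 504.7 89 24 85
```

```text
position: [492.8, -2.7, 138.8]
force: [0.2, 0.2, -0.6]
grip_force: 0.0
position: [501.7, 91.3, 139.7]
force: [0.5, 0.3, 0.5]
grip_force: 0.0
clk 18.85 pos [501.7  91.3 139.7] yaw 85.2 F [0.5 0.3 0.5] need units tx,ty,tz: [-0.068  0.114  3.857] turn 0.006 op -0.000 grip 0.0
```

```bash

python3 -m handwheel '[{"tx":0,"ty":0.1,"tz":0.9,"turn":0,"grip":-1},{"tx":0,"ty":0,"tz":1,"turn":0,"grip":-1},{"tx":0,"ty":0,"tz":1,"turn":0,"grip":-1},{"tx":0,"ty":0,"tz":0.7,"turn":0,"grip":-1},{"tx":0,"ty":0,"tz":0.25,"turn":0,"grip":-1}]' | grep -E "position|force:"
python3 -m handwheel '[{"tx":-0.5,"ty":0,"tz":0,"turn":0,"grip":-1},{"tx":-0.2,"ty":0,"tz":0,"turn":0,"grip":-1},{"tx":-0.1,"ty":0,"tz":0,"turn":0,"grip":-1}]' | grep -E "position|force:"
python3 -m handwheel '[{"tx":-0.1,"ty":0,"tz":0,"turn":0,"grip":-1},{"tx":-0.1,"ty":0,"tz":0,"turn":0,"grip":-1}]' | grep -E "position|force:"
python3 -m handwheel '[{"tx":-0.1,"ty":0,"tz":0,"turn":0,"grip":-1},{"tx":-0.1,"ty":0,"tz":0,"turn":0,"grip":-1}]' | grep -E "position|force:"
```

```text
position: [504.1, 89.6, 23.6]
force: [-0.4, 0.0, 0.6]
grip_force: 0.0
position: [504.3, 65.5, 26.2]
force: [-0.2, 0.4, 0.3]
grip_force: 0.0
position: [503.1, 60.3, 25.4]
force: [-0.4, 0.6, -0.5]
grip_force: 0.0
position: [502.8, 56.6, 25.5]
force: [1.2, 10.0, 0.6]
grip_force: 0.0
```

```bash

python3 -m handwheel '[{"tx":-0.2,"ty":0,"tz":0,"turn":0,"grip":-1},{"tx":-0.2,"ty":0,"tz":0,"turn":0,"grip":-1},{"tx":-0.2,"ty":0,"tz":0,"turn":0,"grip":-1},{"tx":-0.2,"ty":0,"tz":0,"turn":0,"grip":-1},{"tx":-0.1,"ty":0,"tz":0,"turn":0,"grip":-1}]' | grep -E "position|force:"
python3 -m handwheel '[{"tx":-0.1,"ty":0,"tz":0,"turn":0,"grip":-1},{"tx":-0.1,"ty":0,"tz":0,"turn":0,"grip":-1}]' | grep -E "position|force:"
python3 -m handwheel '[{"tx":-0.1,"ty":0,"tz":0,"turn":0,"grip":-1},{"tx":-0.1,"ty":0,"tz":0,"turn":0,"grip":-1}]' | grep -E "position|force:"
python3 -m handwheel '[{"tx":-0.1,"ty":0,"tz":0,"turn":0,"grip":-1},{"tx":-0.1,"ty":0,"tz":0,"turn":0,"grip":-1}]' | grep -E "position|force:"
python3 -m handwheel '[{"tx":-0.1,"ty":0,"tz":0,"turn":0,"grip":-1},{"tx":-0.1,"ty":0,"tz":0,"turn":0,"grip":-1}]' | grep -E "position|force:"
```

```text
position: [500.3, 29.6, 25.5]
force: [0.7, 9.7, 2.1]
grip_force: 0.0
position: [499.8, 23.8, 25.5]
force: [0.0, 8.9, 2.4]
grip_force: 0.0
position: [499.3, 18.2, 25.5]
force: [0.5, 12.3, 2.2]
grip_force: 0.0
position: [498.7, 12.3, 25.4]
force: [1.4, 12.5, 2.8]
grip_force: 0.0
position: [498.2, 6.4, 25.4]
force: [0.6, 11.8, 3.3]
grip_force: 0.0
```

```bash

python3 -m handwheel '[{"tx":-0.07,"ty":0,"tz":0,"turn":0,"grip":-1}]' | grep -E "position|^force:"
python3 -m handwheel '[{"tx":-0.07,"ty":0,"tz":0,"turn":0,"grip":-1}]' | grep -E "position|^force:"
python3 -m handwheel '[{"tx":-0.07,"ty":0,"tz":0,"turn":0,"grip":-1}]' | grep -E "position|^force:"
python3 -m handwheel '[{"tx":-0.05,"ty":0,"tz":0,"turn":0,"grip":-1}]' | grep -E "position|^force:"
```

```text
position: [498.0, 4.2, 25.5]
force: [0.4, 12.3, 3.1]
position: [497.8, 2.2, 25.5]
force: [-0.2, 11.8, 2.4]
position: [497.6, 0.1, 25.4]
force: [0.1, 11.7, 3.7]
position: [497.5, -1.3, 25.4]
force: [0.7, 13.7, 2.8]
```

```bash

python3 -m handwheel '[{"tx":-0.04,"ty":0,"tz":0,"turn":0,"grip":-1}]' | grep -E "position|^force:"
python3 -m handwheel '[{"tx":-0.04,"ty":0,"tz":0,"turn":0,"grip":-1}]' | grep -E "position|^force:"
python3 -m handwheel '[{"tx":-0.04,"ty":0,"tz":0,"turn":0,"grip":-1}]' | grep -E "position|^force:"
```

```text
position: [497.4, -2.2, 25.5]
force: [1.4, 14.3, 4.5]
position: [497.3, -3.1, 25.4]
force: [1.9, 16.3, 3.7]
position: [497.2, -4.0, 25.4]
force: [1.6, 17.0, 4.0]
```

```bash

python3 -m handwheel '[{"tx":-0.04,"ty":0,"tz":0,"turn":0,"grip":-1}]' | grep -E "position|^force:"
python3 -m handwheel '[{"tx":-0.02,"ty":0,"tz":0,"turn":0,"grip":-1}]' | grep -E "position|^force:"
python3 -m handwheel '[{"tx":0,"ty":0,"tz":0,"turn":0,"grip":-1}]' | grep -E "position|^force:"
```

```text
position: [497.1, -4.9, 25.4]
force: [1.4, 18.4, 4.9]
position: [497.1, -5.3, 25.5]
force: [1.4, 18.8, 4.0]
position: [497.1, -5.4, 25.5]
force: [1.4, 16.6, 5.1]
```

```bash

python3 -m handwheel '[{"tx":0.2,"ty":0,"tz":0,"turn":0,"grip":-1},{"tx":0.5,"ty":0,"tz":0,"turn":0,"grip":-1},{"tx":0.3,"ty":0,"tz":-0.8,"turn":0,"grip":-1},{"tx":0,"ty":0,"tz":-1,"turn":0,"grip":-1},{"tx":0,"ty":0,"tz":-1,"turn":0,"grip":-1}]' | grep -E "position|^force:"
python3 -m handwheel '[{"tx":0,"ty":0,"tz":-1,"turn":0,"grip":-1},{"tx":0,"ty":0.2,"tz":-1,"turn":0,"grip":-1},{"tx":0,"ty":1,"tz":-0.8,"turn":0,"grip":-1},{"tx":0,"ty":1,"tz":-0.5,"turn":0,"grip":-1},{"tx":0,"ty":1,"tz":-0.2,"turn":0,"grip":-1}]' | grep -E "position|^force:"
python3 -m handwheel '[{"tx":0,"ty":1,"tz":0,"turn":0,"grip":-1},{"tx":0,"ty":1,"tz":0,"turn":0,"grip":-1},{"tx":0,"ty":0.5,"tz":0,"turn":0,"grip":-1},{"tx":0,"ty":0,"tz":0,"turn":0,"grip":-1}]' | grep -E "position|^force:"
cat > st.py <<'E'
from h import *
v=[484.,-145,-.088];X=np.array([np.cos(v[2]),np.sin(v[2])]);Y=np.array([-X[1],X[0]])
s=telemetry.get_state();P=np.array(s["position"]);d=P[:2]-v[:2]
print("clk %.2f"%s["clock"],"finger tumbler x,y %.1f %.1f tip z %.1f"%(d@X,d@Y,P[2]+36))
p,dd=imaging.grab_frame("side");W=cloud("side",dd);T=np.stack([(W[...,:2]-v[:2])@X,(W[...,:2]-v[:2])@Y,W[...,2]],-1)
def rep(n,a,b,c):
    m=(T[...,0]>a[0])&(T[...,0]<a[1])&(T[...,1]>b[0])&(T[...,1]<b[1])&(T[...,2]>c[0])&(T[...,2]<c[1]);q=T[m]
    if len(q):print(n,len(q),np.percentile(q,[2,50,98],axis=0).round(1).tolist())
    return q
rep("can",(-25,25),(-75,72),(85,105));rep("tailtop",(-35,35),(70,230),(100,114))
q=rep("guard",(85,150),(-90,60),(140,300))
if len(q)>50:c=np.polyfit(q[:,2],q[:,0],1);print("guard slope dx/dz",c.round(3),"x@115",np.polyval(c,115).round(1),"x@260",np.polyval(c,260).round(1))
E
python3 st.py
```

```text
position: [499.3, 21.0, 109.9]
force: [0.4, 0.1, 0.3]
position: [596.7, 12.5, 215.5]
force: [0.2, -0.3, -0.3]
position: [670.2, 6.0, 213.4]
force: [0.5, -0.4, 0.5]
clk 24.98 finger tumbler x,y 172.2 166.8 tip z 249.4
can 237 [[-19.8, -71.0, 86.1], [-5.8, 3.6, 93.7], [17.7, 67.4, 100.4]]
tailtop 152 [[-28.4, 80.4, 101.0], [-2.3, 105.4, 105.2], [28.1, 127.5, 108.2]]
guard 731 [[109.6, -84.3, 143.7], [113.3, -10.4, 210.5], [118.6, 54.4, 268.7]]
guard slope dx/dz [2.70000e-02 1.07748e+02] x@115 110.9 x@260 114.8
```

```bash

python3 -m handwheel '[{"tx":-0.6,"ty":0,"tz":0,"turn":0,"grip":-1},{"tx":-1,"ty":0,"tz":0,"turn":0,"grip":-1},{"tx":-1,"ty":0,"tz":0,"turn":0,"grip":-1},{"tx":-1,"ty":0,"tz":0,"turn":0,"grip":-1},{"tx":-1,"ty":0,"tz":0,"turn":0,"grip":-1}]' | grep -E "position|^force:"
python3 -m handwheel '[{"tx":-0.9,"ty":0,"tz":0,"turn":0,"grip":-1},{"tx":-0.5,"ty":0,"tz":0,"turn":0,"grip":-1},{"tx":0,"ty":-0.3,"tz":0,"turn":0,"grip":-1},{"tx":0,"ty":-0.2,"tz":0,"turn":0,"grip":-1},{"tx":0,"ty":0,"tz":0,"turn":0,"grip":-1}]' | grep -E "position|^force:"
python3 st.py | head -1
python3 -m handwheel '[{"tx":0,"ty":-0.2,"tz":0,"turn":0,"grip":-1},{"tx":0,"ty":-0.1,"tz":0,"turn":0,"grip":-1}]' | grep -E "position|^force:"
python3 -m handwheel '[{"tx":0,"ty":-0.1,"tz":0,"turn":0,"grip":-1},{"tx":0,"ty":-0.1,"tz":0,"turn":0,"grip":-1}]' | grep -E "position|^force:"
```

```text
position: [657.0, -133.9, 214.6]
force: [0.4, -0.4, 0.8]
position: [639.1, -171.4, 214.4]
force: [-0.2, 0.2, 0.1]
clk 26.27 finger tumbler x,y 156.8 -12.6 tip z 250.4
position: [630.2, -171.3, 214.2]
force: [0.2, -0.1, 0.2]
position: [624.4, -171.1, 214.2]
force: [-0.1, -0.2, 0.3]
```

```bash

python3 -m handwheel '[{"tx":0,"ty":-0.1,"tz":0,"turn":0,"grip":-1},{"tx":0,"ty":-0.1,"tz":0,"turn":0,"grip":-1}]' | grep -E "position|^force:"
python3 -m handwheel '[{"tx":0,"ty":-0.1,"tz":0,"turn":0,"grip":-1},{"tx":0,"ty":-0.1,"tz":0,"turn":0,"grip":-1}]' | grep -E "position|^force:"
python3 st.py
```

```text
position: [618.4, -170.6, 214.2]
force: [0.6, -0.2, -0.3]
position: [612.7, -170.1, 214.3]
force: [1.6, -1.9, -0.4]
clk 27.32 finger tumbler x,y 130.4 -13.7 tip z 250.3
can 241 [[-19.4, -72.0, 85.3], [-5.8, 1.4, 94.0], [16.6, 69.1, 100.0]]
tailtop 156 [[-29.1, 79.1, 100.5], [-1.8, 104.1, 104.9], [28.7, 126.6, 108.6]]
guard 792 [[108.4, -82.4, 143.7], [111.9, -7.4, 216.6], [135.4, 54.0, 295.0]]
guard slope dx/dz [6.2000e-02 9.9948e+01] x@115 107.0 x@260 116.0
```

```bash

python3 -m handwheel '[{"tx":0,"ty":-0.22,"tz":0.05,"turn":0,"grip":-1},{"tx":0,"ty":-0.22,"tz":0.05,"turn":0,"grip":-1},{"tx":0,"ty":-0.22,"tz":0.06,"turn":0,"grip":-1},{"tx":0,"ty":-0.22,"tz":0.06,"turn":0,"grip":-1}]' | grep -E "position|^force:"
python3 -m handwheel '[{"tx":0,"ty":-0.28,"tz":0.07,"turn":0,"grip":-1},{"tx":0,"ty":-0.28,"tz":0.07,"turn":0,"grip":-1},{"tx":0,"ty":-0.28,"tz":0.07,"turn":0,"grip":-1}]' | grep -E "position|^force:"
python3 st.py
```

```text
position: [585.8, -167.8, 207.6]
force: [1.7, -0.2, 2.1]
position: [560.5, -165.5, 200.8]
force: [2.9, -0.9, -0.9]
clk 28.25 finger tumbler x,y 78.0 -13.7 tip z 236.8
can 238 [[-19.6, -71.0, 86.0], [-5.2, 0.5, 94.2], [16.8, 68.8, 100.5]]
tailtop 154 [[-28.6, 77.5, 100.9], [-2.3, 104.9, 105.1], [28.8, 127.8, 108.7]]
guard 164 [[85.6, -84.1, 142.1], [93.6, -2.9, 167.9], [116.9, 54.8, 297.7]]
guard slope dx/dz [5.3000e-02 8.4819e+01] x@115 90.9 x@260 98.6
```

Following the planned arc: force is about 3 N and the guard is leaning over with the finger.

```bash

python3 -m handwheel '[{"tx":0,"ty":-0.26,"tz":0.12,"turn":0,"grip":-1},{"tx":0,"ty":-0.26,"tz":0.12,"turn":0,"grip":-1},{"tx":0,"ty":-0.26,"tz":0.13,"turn":0,"grip":-1}]' | grep -E "position|^force:"
python3 -m handwheel '[{"tx":0,"ty":-0.23,"tz":0.17,"turn":0,"grip":-1},{"tx":0,"ty":-0.23,"tz":0.17,"turn":0,"grip":-1},{"tx":0,"ty":-0.23,"tz":0.18,"turn":0,"grip":-1}]' | grep -E "position|^force:"
python3 -m handwheel '[{"tx":0,"ty":-0.19,"tz":0.21,"turn":0,"grip":-1},{"tx":0,"ty":-0.19,"tz":0.22,"turn":0,"grip":-1},{"tx":0,"ty":-0.19,"tz":0.22,"turn":0,"grip":-1}]' | grep -E "position|^force:"
python3 -m handwheel '[{"tx":0,"ty":-0.15,"tz":0.25,"turn":0,"grip":-1},{"tx":0,"ty":-0.15,"tz":0.25,"turn":0,"grip":-1},{"tx":0,"ty":-0.14,"tz":0.25,"turn":0,"grip":-1}]' | grep -E "position|^force:"
python3 st.py
```

```text
position: [537.3, -163.6, 190.0]
force: [1.4, 0.1, 1.0]
position: [516.8, -161.8, 174.2]
force: [1.2, -0.0, 2.2]
position: [499.7, -160.4, 154.5]
force: [0.9, -0.7, 1.2]
position: [486.8, -159.2, 132.0]
force: [1.4, -0.1, 1.2]
clk 29.80 finger tumbler x,y 4.0 -13.9 tip z 168.0
can 237 [[-20.0, -71.8, 85.9], [-5.5, 1.1, 94.0], [16.8, 68.2, 99.3]]
tailtop 159 [[-29.2, 79.8, 100.3], [-1.6, 106.2, 105.0], [28.8, 127.7, 108.2]]
```

```bash

python3 -m handwheel '[{"tx":0,"ty":-0.06,"tz":0.15,"turn":0,"grip":-1},{"tx":0,"ty":-0.06,"tz":0.15,"turn":0,"grip":-1},{"tx":0,"ty":-0.05,"tz":0.15,"turn":0,"grip":-1},{"tx":0,"ty":-0.05,"tz":0.15,"turn":0,"grip":-1},{"tx":0,"ty":-0.04,"tz":0.15,"turn":0,"grip":-1}]' | grep -E "position|^force:"
python3 -m handwheel '[{"tx":0,"ty":-0.03,"tz":0.13,"turn":0,"grip":-1},{"tx":0,"ty":-0.03,"tz":0.13,"turn":0,"grip":-1},{"tx":0,"ty":-0.02,"tz":0.13,"turn":0,"grip":-1},{"tx":0,"ty":-0.02,"tz":0.1,"turn":0,"grip":-1}]' | grep -E "position|^force:"
python3 st.py|head -1
```

```text
position: [479.1, -158.5, 109.7]
force: [-2.1, -0.2, 2.1]
position: [476.3, -158.3, 95.1]
force: [-0.9, 0.1, 2.7]
clk 30.98 finger tumbler x,y -6.5 -13.9 tip z 131.1
```

```bash

python3 -m handwheel '[{"tx":0,"ty":0,"tz":0.06,"turn":0,"grip":-1},{"tx":0,"ty":0,"tz":0.06,"turn":0,"grip":-1},{"tx":0,"ty":0,"tz":0.06,"turn":0,"grip":-1},{"tx":0,"ty":0,"tz":0.06,"turn":0,"grip":-1}]' | grep -E "position|^force:"
python3 st.py|head -1
```

```text
position: [476.2, -158.3, 88.1]
force: [-1.6, -0.2, 1.7]
clk 31.52 finger tumbler x,y -6.6 -14.0 tip z 124.1
```

```bash

for k in a; do
python3 -m handwheel '[{"tx":0,"ty":0,"tz":0.04,"turn":0,"grip":-1},{"tx":0,"ty":0,"tz":0.04,"turn":0,"grip":-1}]' | grep -E "position|^force:"
python3 -m handwheel '[{"tx":0,"ty":0,"tz":0.04,"turn":0,"grip":-1},{"tx":0,"ty":0,"tz":0.04,"turn":0,"grip":-1}]' | grep -E "position|^force:"
python3 -m handwheel '[{"tx":0,"ty":0,"tz":0.03,"turn":0,"grip":-1},{"tx":0,"ty":0,"tz":0.03,"turn":0,"grip":-1}]' | grep -E "position|^force:"
done
```

```text
position: [476.2, -158.3, 85.7]
force: [-1.0, -0.6, 2.1]
position: [476.3, -158.3, 83.3]
force: [-1.2, -0.4, 2.3]
position: [476.3, -158.4, 81.5]
force: [-1.7, -0.9, 1.2]
```

```bash

python3 -m handwheel '[{"tx":0,"ty":0,"tz":0.03,"turn":0,"grip":-1},{"tx":0,"ty":0,"tz":0.03,"turn":0,"grip":-1}]' | grep -E "position|^force:"
python3 -m handwheel '[{"tx":0,"ty":0,"tz":0.03,"turn":0,"grip":-1},{"tx":0,"ty":0,"tz":0.03,"turn":0,"grip":-1}]' | grep -E "position|^force:"
python3 -m handwheel '[{"tx":0,"ty":0,"tz":0.03,"turn":0,"grip":-1},{"tx":0,"ty":0,"tz":0.03,"turn":0,"grip":-1}]' | grep -E "position|^force:"
```

```text
position: [476.3, -158.3, 79.8]
force: [-1.7, 1.0, 2.3]
position: [476.3, -158.4, 78.0]
force: [-1.5, -0.4, 1.6]
position: [476.3, -158.4, 76.3]
force: [-1.9, 0.2, 3.7]
```

```bash

python3 -m handwheel '[{"tx":0,"ty":0,"tz":0.03,"turn":0,"grip":-1},{"tx":0,"ty":0,"tz":0.03,"turn":0,"grip":-1}]' | grep -E "position|^force:"
python3 -m handwheel '[{"tx":0,"ty":0,"tz":0.03,"turn":0,"grip":-1}]' | grep -E "position|^force:"
python3 -m handwheel '[{"tx":0,"ty":0,"tz":0.03,"turn":0,"grip":-1}]' | grep -E "position|^force:"
```

```text
position: [476.4, -158.4, 74.6]
force: [-3.1, 0.6, 6.0]
position: [476.5, -158.4, 73.8]
force: [-3.8, 0.5, 5.6]
position: [476.5, -158.5, 73.0]
force: [-3.6, 1.1, 7.9]
```

The guard is on its stop, with force rising about 1 N per mm to 8 N. I'll lift off and check.

```bash

python3 -m handwheel '[{"tx":0,"ty":0,"tz":-0.1,"turn":0,"grip":-1},{"tx":0,"ty":0,"tz":-0.2,"turn":0,"grip":-1},{"tx":0,"ty":0,"tz":-0.8,"turn":0,"grip":-1},{"tx":0,"ty":0,"tz":-1,"turn":0,"grip":-1},{"tx":0,"ty":0,"tz":-1,"turn":0,"grip":-1}]' | grep -E "position|^force:"
python3 -m handwheel '[{"tx":0,"ty":0,"tz":-1,"turn":0,"grip":-1},{"tx":0,"ty":-0.8,"tz":-0.8,"turn":0,"grip":-1},{"tx":0,"ty":-1,"tz":-0.3,"turn":0,"grip":-1},{"tx":0,"ty":-0.6,"tz":0,"turn":0,"grip":-1},{"tx":0,"ty":0,"tz":0,"turn":0,"grip":-1}]' | grep -E "position|^force:"
cat >> st.py <<'E'
q=rep("closed guard",(-50,115),(-90,60),(106,135))
if len(q)>50:
    A=np.c_[q[:,0]-112,q[:,1]+15,np.ones(len(q))];c=np.linalg.lstsq(A,q[:,2],rcond=None)[0];print("plane dz/dx,dz/dy,z@hinge",c.round(3))
rep("edge",(-60,0),(-90,60),(108,135))
E
python3 st.py
```

```text
position: [476.3, -158.2, 166.2]
force: [0.9, 0.6, -0.0]
position: [404.3, -152.1, 228.6]
force: [-0.4, 0.4, 0.1]
clk 34.83 finger tumbler x,y -78.8 -14.1 tip z 264.6
can 53 [[-20.6, 39.8, 87.1], [-5.8, 57.6, 94.9], [18.1, 70.0, 100.4]]
tailtop 153 [[-28.7, 77.1, 100.7], [-1.0, 104.7, 104.6], [29.4, 127.4, 108.9]]
closed guard 968 [[-41.2, -82.8, 109.4], [30.7, -11.0, 114.6], [110.9, 54.2, 119.7]]
plane dz/dx,dz/dy,z@hinge [ 1.50000e-02 -5.00000e-03  1.15856e+02]
edge 291 [[-42.4, -83.1, 108.8], [-22.4, -10.3, 114.0], [-0.7, 54.5, 117.8]]
```

The guard is level, the tailstock hasn't moved, and the arm is clear of everything.

```bash
python3 -c "
from bench import manip
print(manip.close_job())"
```

```text
the job is handed in; nothing more can be done
None
```

I handed the job in at about 35 s: the canister is held between the centres with its lid towards the tailstock, the spring centre is pressed in about 4.6 mm (about 6.7 N, estimated from the wrist force), and the guard is level on its stop.

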